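Pack two capped vials in the delivery box and close it

TASK

Take the two capped vials out of the sloping rack and lay both of them down gently on the floor of the shallow grey box, not dropped in, so that nothing stands above the rim. Then close the box's lid fully. Leave the open vial without a cap in the rack and do not disturb the other things on the worktop.

Things in the scene. Friction and masses are not known exactly. Their poses are not given: they have to be found in the camera images.
- vial_a: capped amber tablet vial, a cylinder 35 mm in diameter and 84 mm long in all, with a white 37 mm cap on its top end, 50 g. Origin at the centre of its underside, z along its axis towards the cap. It starts lying in one of the rack's three lanes (which one varies), cap end up the slope, axis 35 degrees above level. Fingers have room on both sides of its middle
- vial_b: second capped vial, same as vial_a, in another lane
- open_vial: open amber vial without a cap, 36 mm in diameter, 84 mm long, in the remaining lane; to be left there. Origin and z as for vial_a
- rack: fixed grey sheet-metal rack, 260 mm wide (its y), three wire lanes at its y = -95, 0, +95 mm. Origin on the table under the middle of the lanes, x away from the robot. A lane is two steel wires rising along +x at 35 degrees, with a stop at the low end; a vial's middle lies at rack x = 0, z = 85 mm, and lifts out square to the slope
- box: fixed shallow open grey box, 125 (its x) x 208 (its y) x 54 mm high, walls and floor 4 mm, so inside 117 x 200 mm and 50 mm deep: the vials fit lying, for instance both along the box's x, side by side, but not standing. Origin at the table under its centre. The lid is hinged on its +x rim (away from the robot)
- lid (a joint): angle of the box's lid: 0 closed, grows to 1.9 rad as it opens; it starts open at 1.6 to 1.8 (a little beyond upright). The hinge is stiff: the lid stays at any angle, and moves with a push of 1 to 2 N at its free edge
- lid_hinge (a point): point on the lid's hinge axis (which is the box's y axis direction), mid-width, 54.5 mm above the table at the box's +x rim; the lid is a plate 6 mm thick (8 mm with a raised panel), from the hinge 125 mm to its free edge
- lid_tab (a point): centre of the pull tab on the lid's free edge, 132 mm from the hinge; tab 50 mm wide, 6 mm thick, reaches 139 mm from the hinge
- rack_hood (a point): middle of the front lower edge of the rack's level hood, 204 mm above the table at rack x = 5 mm. The hood reaches from there back to x = 117 mm over all lanes; its front lip is 25 mm high. It is in the way from straight above: a gripper gets at a vial only tilted, its body leaning back about 35 degrees from vertical towards the rack's -x side
- cup_1: small beige paper dose cup, 38 mm wide, 29 mm high, standing between rack and box; leave alone. Origin at the centre of its underside
- cup_2: a second such dose cup, also between rack and box; leave alone. Origin at the centre of its underside
- trio: three nested dose cups, 38 mm wide, 35 mm high, standing at the back; leave alone. Origin at the centre of its underside
- bottle: white tablet bottle, 48 mm wide, 88 mm high, standing at the back; leave alone. Origin at the centre of its underside
- marker: blue marker pen, 138 mm long, 16 mm thick, lying in front of the rack; leave alone. Origin at the centre of its underside
- card: blister card, 135 x 75 x 7 mm, lying flat to the left of the box; leave alone. Origin at the centre of its underside

How it is judged:
On the way:
1. both capped vials lie on the floor of the box, let go (x of vial_a in the frame of box between -0.0625 and 0.0625 m and y of vial_a in the frame of box between -0.104 and 0.104 m and z of each of vial_a, vial_b in the frame of box below 0.032 m and angle between vial_a's own z axis and vertical between 1.32 and 1.82 rad and x of vial_b in the frame of box between -0.0625 and 0.0625 m and y of vial_b in the frame of box between -0.104 and 0.104 m and angle between vial_b's own z axis and vertical between 1.32 and 1.82 rad and contact force between the fingers and vial_a below 0.1 N and contact force between the fingers and vial_b below 0.1 N), for 0.2 s.
At the end, for the whole second after the job is handed in: Both capped vials lie on their sides inside the box (axes within about 14 degrees of level, below the rim, at rest), the lid is shut to within 0.06 rad, and the open vial is still in its lane within 20 mm (x of vial_a in the frame of box between -0.0625 and 0.0625 m and y of vial_a in the frame of box between -0.104 and 0.104 m and z of each of vial_a, vial_b in the frame of box below 0.032 m and angle between vial_a's own z axis and vertical between 1.32 and 1.82 rad and x of vial_b in the frame of box between -0.0625 and 0.0625 m and y of vial_b in the frame of box between -0.104 and 0.104 m and angle between vial_b's own z axis and vertical between 1.32 and 1.82 rad and value of joint lid below 0.06 rad and linear speed of each of vial_a, vial_b below 0.03 m/s and distance of open_vial from where it was at the start of the episode below 0.02 m); the robot touches nothing.
It fails at once if a capped vial is dropped or thrown into the box (faster than 0.8 m/s within its walls) ((x of vial_a in the frame of box between -0.0625 and 0.0625 m and y of vial_a in the frame of box between -0.104 and 0.104 m and z of vial_a in the frame of box below 0.05 m and linear speed of vial_a above 0.8 m/s) or (x of vial_b in the frame of box between -0.0625 and 0.0625 m and y of vial_b in the frame of box between -0.104 and 0.104 m and z of vial_b in the frame of box below 0.05 m and linear speed of vial_b above 0.8 m/s)).
It fails at once if the open vial is disturbed by more than 30 mm (distance of open_vial from where it was at the start of the episode above 0.03 m).
It fails at once if another thing on the worktop is pushed more than 40 mm (distance of any of cup_1, cup_2, trio, bottle, marker, card from where it was at the start of the episode above 0.04 m).
It also fails if it takes over 72 s, if anything falls off the work surface, if the arm or the gripper's body presses on something with over 40 N, if the wrist force passes 120 N, or if a joint passes its speed limit or range.

ROBOT

A 6-joint arm with a two-finger parallel gripper is mounted at the origin on a cart in front of the work surface, level with it; the furniture and walls round the work are solid. World frame = base frame: x ahead of the robot, y to its left, z up, the work surface at z = 0. Lengths are in m, angles in rad, forces in N, time in s.
With the tool pointing down it reaches from about 0.25 to 0.775 m from the base axis. Payload 4 kg.
Tool frame: the origin (TCP) lies at the centre of the arm's flange, where the gripper is bolted on; the fingertips stand ahead of it and the grasp point (between the pads) lies 180 mm ahead of it (robot.tcp_to_tips is the z of the fingertips in the tool frame, in m); z points along the fingers, y is the direction in which the jaws open and shut (so a half turn about z gives the same grasp; the last joint's range is limited). The gripper opens to 94 mm and grips with 3 to 60 N. Pads are 16 mm wide; open, the fingers measure 119 mm over their backs; the gripper's body (75 mm by 177 mm) begins 78 mm behind the grasp point.
Start: joints at [-1.386, 0.087, 1.371, -0, 1.684, -0.103], TCP at [0.156, -0.527, 0.405] pointing down, gripper open.
Joint ranges: [-3.1, 3.1], [-0.76, 2.03], [0.27, 2.55], [-1.08, 4.22], [0.17, 2.65], [-2.57, 2.57]. Speed limits (rad/s): [2.79, 2.79, 3.14, 3.14, 3.14, 3.14].

INTERFACE

Orientations are given as [roll, pitch, yaw] about the fixed x, y, z axes, in that order (R = Rz(yaw) Ry(pitch) Rx(roll)).
In Python, from bench import robot gives the robot as it stands.
- The arm moves only by the tool move_arm, never from a script. Its argument "increments" is a list that holds one entry, the list of rows, each a list of 7 numbers: the opening, from 0 (shut) to 1 (fully open), then the shift along the tool's x, y, z as a fraction of full scale, then the turn, a rotation vector about the tool's x, y, z as a fraction of full scale. In form: [[[jaw, dx, dy, dz, rx, ry, rz], ...]]. A call has 1 to 8 rows; each row is the pose to reach, as a shift and turn from the pose commanded when the call began, along the tool's axes at that moment; what a row does not reach only later rows make up. Full scale, the value 1, is 0.1 m for a shift and pi/2 rad for a turn. A row lasts 1/12 s, in which the tool goes at most 41.7 mm and 7.16 degrees, less where a joint would pass 70% of its speed; a pose out of reach is approached as far as the arm can. A call with a number of a shift or a turn outside -1 to 1 is refused whole. A call with a gripper value outside its range is refused whole. The fingers move at their own pace and stop on an object; the grip force is fixed at half the most. Time passes only in rows, so rows that repeat a pose let the fingers close. It gives the time, the measured TCP pose, the force and the opening at its end, in the units of the state.
- robot.get_obs(): the state, without advancing time (a new reading comes with each control period).
- robot.snapshot(name): name is "side" or "top" or "wrist"; returns (picture, depth): 420x560x3 uint8, red, green, blue; 420x560 float32, m along the optical axis (not along the pixel's ray), 0 where there is no reading.
- robot.camera_params(name): a dict with "mtx" (3x3 intrinsics, pixels), "R" (3x3) and "t" (3): a world point X has camera coordinates R X + t. Camera axes: x right, y down, z forward; pixel columns grow to the right and rows downward; lengths in m; the calibration is good to about 2 mm. A picture is of the moment at which its call begins: read the wrist's pose just before it. camera_params takes no time and is no camera call; for the wrist camera it gives the pose at the moment of the call.
- robot.close_job(): hands the job in, once; it reports no verdict.
The state is a dict: "time": time; "joint_positions": joint angles; "qvel": joint speeds; "joint_torque": joint torques, N m; "tool_pos": TCP position; "ee_rot": TCP orientation; "wrist_force": force on the tool from outside, world axes, zero at the start; "wrist_torque": the same for the moment, N m; "width": finger opening in m.
Only numpy, scipy, OpenCV 4.12 (cv2) and the standard library are available. Lean on these libraries where they do the work, as an engineer would, in place of code of your own. Each camera call takes 0.05 s, during which the arm holds its last target.

## Working session

There is one attempt and no reset: what is moved stays moved. The work goes in short steps, Python scripts to look and compute and a tool call to move; the robot and the scene stay as the last step left them, time stands still between calls to the robot, and variables do not carry over. Pictures are saved under pics/ and viewed, and the job is handed in when it is done.

Besides the shell and the picture viewer there is one more tool, called after "Request:" as name(argument=value, ...) on one line, values as JSON. move_arm: Moves the arm, as the interface text tells. Its arguments: {"type":"object","properties":{"increments":{"type":"array","items":{"type":"array","items":{"type":"array","items":{"type":"number","minimum":-1,"maximum":1}}}}},"required":["increments"]}

```bash
ls; mkdir -p pics; python3 - <<'E'
from bench import robot
import cv2,numpy as np
o=robot.get_obs(); print({k:np.round(v,3).tolist() for k,v in o.items()}); print(robot.tcp_to_tips)
for n in ["side","top"]:
    p,d=robot.snapshot(n); cv2.imwrite(f"pics/{n}0.png",p[:,:,::-1]); np.save(f"pics/{n}0.npy",d)
    c=robot.camera_params(n); print(n,{k:np.round(v,3).tolist() for k,v in c.items()}, -np.array(c["R"]).T@np.array(c["t"]), (d>0).mean())
E
```

```text
pics
{'time': 0.0, 'joint_positions': [-1.386, 0.088, 1.372, -0.0, 1.684, -0.103], 'qvel': [-0.002, -0.0, -0.001, -0.001, -0.0, -0.0], 'joint_torque': [0.001, -34.018, -30.243, 0.072, 0.033, -0.0], 'tool_pos': [0.156, -0.527, 0.403], 'ee_rot': [-3.139, -0.0, 0.288], 'wrist_force': [-0.474, -0.86, -0.149], 'wrist_torque': [0.048, 0.011, 0.003], 'width': 0.094}
0.1992
side {'mtx': [[429.224, 0.0, 284.888], [0.0, 429.224, 208.948], [0.0, 0.0, 1.0]], 'R': [[0.962, -0.273, 0.022], [-0.147, -0.585, -0.798], [0.23, 0.764, -0.603]], 't': [-0.516, 0.243, 1.039]} [ 0.29295618 -0.79217577  0.83194801] 0.9958545918367347
top {'mtx': [[526.544, 0.0, 283.314], [0.0, 526.544, 214.981], [0.0, 0.0, 1.0]], 'R': [[0.396, -0.918, 0.014], [-0.802, -0.353, -0.481], [0.446, 0.18, -0.877]], 't': [-0.135, 0.526, 1.639]} [-0.25557385 -0.23231133  1.69203967] 0.9959268707482993
```

View pics/side0.png

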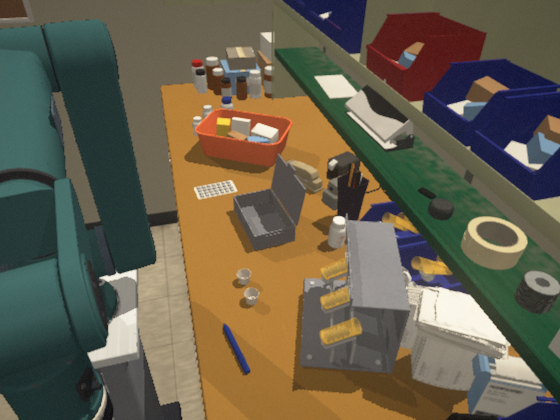

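View pics/top0.png

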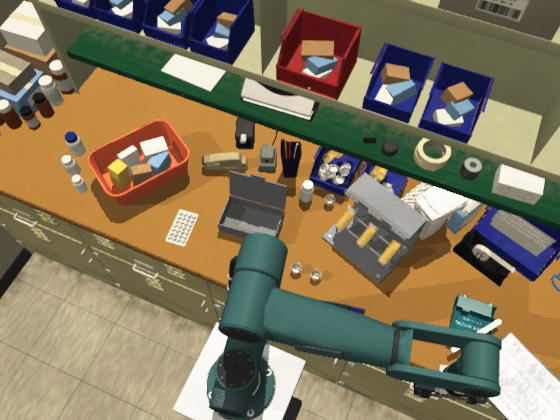

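```bash
cat > h.py <<'E'
import numpy as np,cv2
from bench import robot
def world(n,d,uv):
    c=robot.camera_params(n);K=np.array(c["mtx"]);R=np.array(c["R"]);t=np.array(c["t"])
    uv=np.atleast_2d(uv); z=d[uv[:,1],uv[:,0]]
    p=np.c_[(uv[:,0]-K[0,2])/K[0,0]*z,(uv[:,1]-K[1,2])/K[1,1]*z,z]
    return (p-t)@R
def cloud(n,d):
    v,u=np.mgrid[:420,:560]; return world(n,d,np.c_[u.ravel(),v.ravel()]).reshape(420,560,3)
E
python3 - <<'E'
import cv2
a=cv2.imread('pics/side0.png');b=cv2.imread('pics/top0.png')
cv2.imwrite('pics/s0z.png',cv2.resize(a[140:390,220:420],None,fx=2.4,fy=2.4,interpolation=cv2.INTER_CUBIC)[:600])
cv2.imwrite('pics/t0z.png',cv2.resize(b[150:320,200:440],None,fx=3.3,fy=3.3,interpolation=cv2.INTER_CUBIC))
E
```

```text
(no output)
```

View pics/s0z.png

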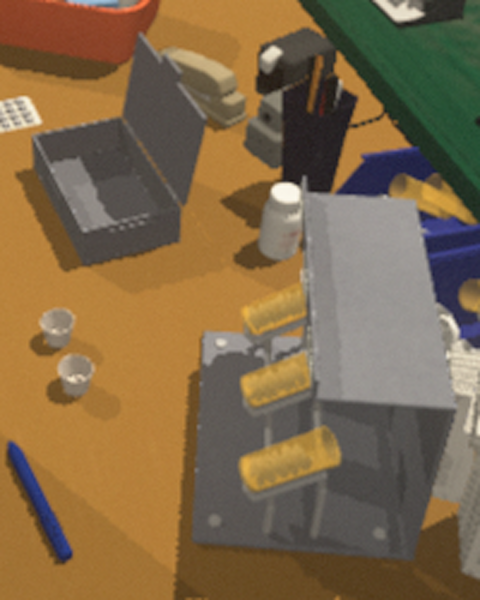

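View pics/t0z.png

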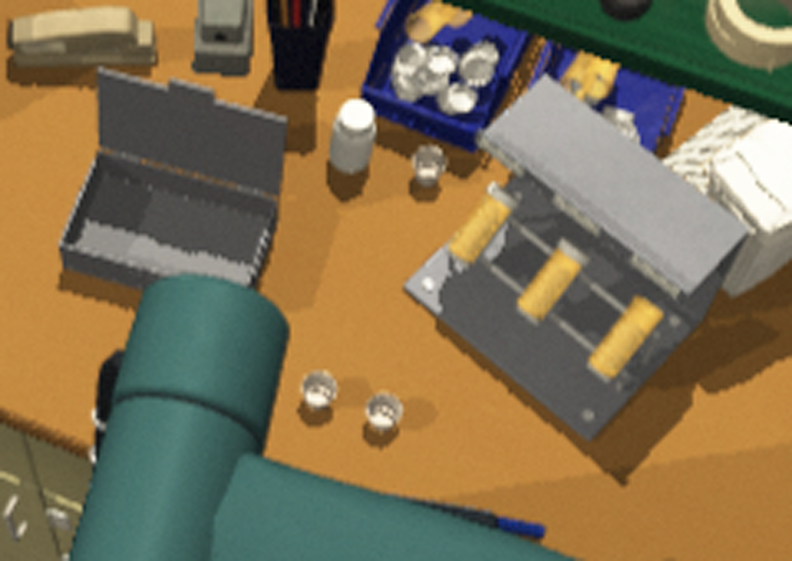

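```bash
python3 - <<'E'
from h import *
for n in ["side","top"]:
    d=np.load(f"pics/{n}0.npy");P=cloud(n,d);im=cv2.imread(f"pics/{n}0.png");hsv=cv2.cvtColor(im,cv2.COLOR_BGR2HSV)
    X,Y,Z=P[...,0],P[...,1],P[...,2]
    print(n,"table z",np.median(Z[(abs(Z)<.02)&(X>.2)&(X<.7)]))
    grey=hsv[...,1]<60
    m=grey&(abs(Z-.229)<.008)&(X>.3)&(X<.9)&(Y<-.05)&(Y>-.6)
    k,l,st,_=cv2.connectedComponentsWithStats(m.astype(np.uint8));i=1+st[1:,4].argmax();q=P[l==i]
    r=cv2.minAreaRect(q[:,:2].astype(np.float32)); print("hood",r,np.median(q[:,2]),len(q)); print(cv2.boxPoints(r).round(4).tolist())
    m=grey&(Z<.060)&(Z>.046)&(X>.3)&(X<.8)&(Y<.4)&(Y>-.1)
    k,l,st,_=cv2.connectedComponentsWithStats(cv2.dilate(m.astype(np.uint8),np.ones((3,3))));
    for i in range(1,k):
        q=P[(l==i)&m]
        if len(q)>30: r=cv2.minAreaRect(q[:,:2].astype(np.float32)); print("box",r,len(q),cv2.boxPoints(r).round(4).tolist())
    m=grey&(Z<.21)&(Z>.075)&(X>.3)&(X<.8)&(Y<.4)&(Y>-.1)
    k,l,st,_=cv2.connectedComponentsWithStats(m.astype(np.uint8));
    for i in range(1,k):
        q=P[l==i]
        if len(q)>150: r=cv2.minAreaRect(q[:,:2].astype(np.float32)); print("lid?",r,len(q),q.min(0),q.max(0),st[i])
    am=(hsv[...,0]>14)&(hsv[...,0]<28)&(hsv[...,1]>110)&(hsv[...,2]>120)&(Z>.045)&(Z<.2)&(Y<0)&(X>.3)&(X<.75)
    k,l,st,_=cv2.connectedComponentsWithStats(am.astype(np.uint8))
    for i in range(1,k):
        q=P[l==i]
        if len(q)>60:
            w,v=np.linalg.eigh(np.cov(q.T)); print("vial",q.mean(0).round(4),v[:,2].round(3),len(q),st[i][:4], q.min(0).round(3),q.max(0).round(3))
E
```

```text
side table z 5.225848040612205e-05
hood ((0.6117831468582153, -0.19738490879535675), (0.2583845853805542, 0.005561302416026592), 69.78850555419922) 0.22771103822821534 238
[[0.5644999742507935, -0.31769999861717224], [0.5698000192642212, -0.319599986076355], [0.6589999794960022, -0.0771000012755394], [0.6538000106811523, -0.07519999891519547]]
box ((0.5251709818840027, 0.20392386615276337), (0.12910863757133484, 0.2152434140443802), 5.938244342803955) 345 [[0.4498000144958496, 0.3043000102043152], [0.47209998965263367, 0.09019999951124191], [0.6004999876022339, 0.10360000282526016], [0.5781999826431274, 0.3176000118255615]]
box ((0.7560048699378967, 0.24539893865585327), (0.017751704901456833, 0.053610432893037796), 26.509056091308594) 58 [[0.7361000180244446, 0.2653999924659729], [0.7599999904632568, 0.2175000011920929], [0.7759000062942505, 0.22540000081062317], [0.7519999742507935, 0.2732999920845032]]
box ((0.7671615481376648, 0.15131330490112305), (0.023991674184799194, 0.05799373239278793), 51.4173469543457) 66 [[0.7369999885559082, 0.1599999964237213], [0.7822999954223633, 0.1
[... 1977 characters left out ...]
00092983246, 0.09120000153779984], [0.6079999804496765, 0.10779999941587448], [0.5824999809265137, 0.31779998540878296]]
lid? ((0.6008820533752441, 0.21384470164775848), (0.03116215020418167, 0.20442134141921997), 5.326501369476318) 1178 [0.57759011 0.11208481 0.07502797] [0.62372708 0.31692186 0.19379394] [ 230  170   57   36 1178]
vial [ 0.6304 -0.1045  0.0924] [-0.755  0.282 -0.592] 194 [336 208  19  22] [ 0.599 -0.129  0.055] [ 0.664 -0.082  0.124]
vial [ 0.5975 -0.1932  0.0919] [-0.744  0.29  -0.602] 198 [357 226  19  21] [ 0.565 -0.216  0.049] [ 0.628 -0.17   0.12 ]
vial [ 0.5711 -0.2843  0.0966] [-0.779  0.278 -0.562] 259 [379 240  22  25] [ 0.534 -0.311  0.059] [ 0.621 -0.26   0.128]
```

```bash
cat >> h.py <<'E'
from scipy.spatial.transform import Rotation as Ro
def goal(gp,R,off=.18):
    """increments from measured pose to tool pose with grasp point gp"""
    o=robot.get_obs();Rc=Ro.from_euler('xyz',o["ee_rot"]).as_matrix();p=np.array(o["tool_pos"])
    tcp=np.array(gp)-off*R[:,2]
    s=Rc.T@(tcp-p)/.1; w=Ro.from_matrix(Rc.T@R).as_rotvec()/(np.pi/2)
    print("t%.2f"%o["time"],"tcp",p.round(4),"goal tcp",tcp.round(4),"inc",s.round(3),w.round(3),"width",round(float(o["width"]),4),"F",np.round(o["wrist_force"],1))
YAW=np.deg2rad(-20.2); O=np.array([.6055,-.195,0]); RK=Ro.from_euler('z',YAW).as_matrix()
t=np.deg2rad(35); A=RK@[np.cos(t),0,np.sin(t)];N=RK@[-np.sin(t),0,np.cos(t)];Y=RK[:,1]
RG=np.c_[A,-Y,-N]
def vial(y,lift,along=0): return O+Y*y+np.array([0,0,.085])+N*lift+A*along
BY=np.deg2rad(6.0);RB=Ro.from_euler('z',BY).as_matrix();BO=np.array([.5255,.204,0])
RD=np.c_[RB[:,0],-RB[:,1],[0,0,-1]]
def box(x,y,z): return BO+RB@[x,y,z]
E
python3 - <<'E'
from h import *
for n,pts in dict(side=[(352,225),(370,250),(390,290),(370,290),(330,150),(400,180),(460,330)],top=[(370,190),(385,200),(410,235),(400,220),(250,100),(450,160),(500,185)]).items():
    d=np.load(f"pics/{n}0.npy"); print(n,[(p,world(n,d,[p])[0].round(3).tolist()) for p in pts])
d=np.load("pics/top0.npy");P=cloud("top",d)
m=(P[...,0]>.3)&(P[...,0]<.8)&(P[...,1]>-.5)&(P[...,1]<.35)&(P[...,2]>.25); q=P[m]; print("high stuff",q[q[:,0]<.76].min(0) if m.any() else 0, q.min(0))
goal(vial(.095,.126),RG); goal(vial(0,.126),RG)
E
```

```text
side [((352, 225), [0.665, -0.099, 0.208]), ((370, 250), [0.67, -0.187, 0.207]), ((390, 290), [0.657, -0.305, 0.211]), ((370, 290), [0.62, -0.294, 0.209]), ((330, 150), [0.892, 0.596, -0.004]), ((400, 180), [0.821, -0.019, 0.257]), ((460, 330), [0.742, -0.415, 0.199])]
top [((370, 190), [0.702, -0.153, 0.208]), ((385, 200), [0.686, -0.211, 0.207]), ((410, 235), [0.598, -0.324, 0.203]), ((400, 220), [0.634, -0.278, 0.208]), ((250, 100), [0.849, 0.351, 0.262]), ((450, 160), [0.886, -0.361, 0.26]), ((500, 185), [0.822, -0.525, 0.304])]Traceback (most recent call last):
  File "<stdin>", line 5, in <module>
    return umr_minimum(a, axis, None, out, keepdims, initial, where)
ValueError: zero-size array to reduction operation minimum which has no identity
```

```bash
python3 - <<'E'
from h import *
goal(vial(.095,.126),RG); goal(vial(0,.126),RG)
E
```

```text
t0.10 tcp [ 0.1561 -0.5273  0.4036] goal tcp [ 0.4736 -0.0452  0.3357] inc [ 4.413 -3.72   0.688] [-0.126  0.376  0.394] width 0.0939 F [-0.4 -0.1 -1.3]
t0.10 tcp [ 0.1561 -0.5273  0.4036] goal tcp [ 0.4408 -0.1344  0.3357] inc [ 3.845 -2.958  0.686] [-0.126  0.376  0.394] width 0.0939 F [-0.4 -0.1 -1.3]
```

Request:
move_arm(increments=[[[1, 0.25, -0.2, 0, 0, 0, 0], [1, 0.5, -0.4, 0, 0, 0, 0], [1, 0.75, -0.6, 0, 0, 0, 0], [1, 1, -0.8, 0, 0, 0, 0]]])

```text
time: 0.43
tool_pos: [0.2297, -0.4212, 0.4039]
ee_rot: [-3.14, -0.0, 0.287]
wrist_force: [0.6, -0.4, 0.2]
width: 0.0939
```

Request:
move_arm(increments=[[[1, 0.25, -0.2, 0, 0, 0, 0], [1, 0.5, -0.4, 0, 0, 0, 0], [1, 0.75, -0.6, 0, 0, 0, 0], [1, 1, -0.8, 0, 0, 0, 0]]])

```text
time: 0.77
tool_pos: [0.3029, -0.3157, 0.4042]
ee_rot: [-3.141, 0.0, 0.287]
wrist_force: [0.8, 0.3, -1.0]
width: 0.0936
```

Request:
move_arm(increments=[[[1, 0.25, -0.2, 0, 0, 0, 0], [1, 0.5, -0.4, 0, 0, 0, 0], [1, 0.75, -0.6, 0, 0, 0, 0], [1, 1, -0.8, 0, 0, 0, 0], [1, 1, -0.8, 0, 0, 0, 0]]])

```text
time: 1.18
tool_pos: [0.3775, -0.2084, 0.4043]
ee_rot: [-3.139, -0.002, 0.295]
wrist_force: [-0.1, 0.3, -0.3]
width: 0.0939
```

```bash
python3 - <<'E'
from h import *
goal(vial(.095,.126),RG); goal(vial(0,.126),RG)
E
```

```text
t1.18 tcp [ 0.3775 -0.2084  0.4043] goal tcp [ 0.4736 -0.0452  0.3357] inc [ 1.392 -1.281  0.692] [-0.127  0.374  0.398] width 0.0939 F [-0.1  0.3 -0.3]
t1.18 tcp [ 0.3775 -0.2084  0.4043] goal tcp [ 0.4408 -0.1344  0.3357] inc [ 0.82  -0.523  0.689] [-0.127  0.374  0.398] width 0.0939 F [-0.1  0.3 -0.3]
```

Request:
move_arm(increments=[[[1, 0.1, -0.065, 0.085, -0.016, 0.047, 0.05], [1, 0.205, -0.13, 0.17, -0.032, 0.094, 0.1], [1, 0.31, -0.195, 0.26, -0.048, 0.14, 0.15], [1, 0.41, -0.26, 0.345, -0.064, 0.187, 0.2], [1, 0.51, -0.325, 0.43, -0.08, 0.234, 0.25], [1, 0.62, -0.39, 0.515, -0.096, 0.28, 0.3], [1, 0.72, -0.46, 0.6, -0.112, 0.327, 0.35], [1, 0.82, -0.523, 0.689, -0.127, 0.374, 0.398]]])

```text
time: 1.85
tool_pos: [0.4392, -0.1389, 0.3351]
ee_rot: [3.14, -0.613, -0.362]
wrist_force: [1.1, -0.7, -0.1]
width: 0.094
```

```bash
python3 - <<'E'
from h import *
goal(vial(0,.126),RG); goal(vial(0,.006),RG)
for n in ["wrist","side"]:
    p,d=robot.snapshot(n); cv2.imwrite(f"pics/{n}1.png",p[:,:,::-1]); np.save(f"pics/{n}1.npy",d)
a=cv2.imread('pics/side1.png');b=cv2.imread('pics/wrist1.png')
cv2.imwrite('pics/m1.png',np.hstack([cv2.resize(a[180:390,240:450],(400,400)),cv2.resize(b,(400,300))[:, :] if 0 else cv2.copyMakeBorder(cv2.resize(b,(400,300)),0,100,0,0,0)]))
E
```

```text
t1.85 tcp [ 0.4392 -0.1389  0.3351] goal tcp [ 0.4408 -0.1344  0.3357] inc [ 0.002 -0.047 -0.005] [ 0.005 -0.001 -0.005] width 0.094 F [ 1.1 -0.7 -0.1]
t1.85 tcp [ 0.4392 -0.1389  0.3351] goal tcp [ 0.5054 -0.1582  0.2374] inc [-1.000e-03 -5.600e-02  1.195e+00] [ 0.005 -0.001 -0.005] width 0.094 F [ 1.1 -0.7 -0.1]
```

View pics/m1.png

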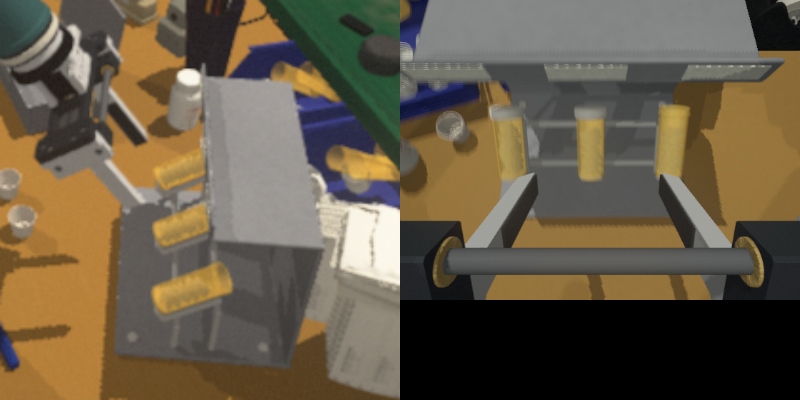

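```bash
python3 - <<'E'
from h import *
d=np.load("pics/wrist1.npy");P=cloud("wrist",d);im=cv2.imread("pics/wrist1.png")
L=(P-O-np.array([0,0,.085]))
a,y,n=L@A,L@Y,L@N
for yc in (.095,0,-.095):
    m=(abs(y-yc)<.03)&(n>.004)&(n<.035)&(abs(a)<.07)&(d>.1)
    print(yc,"y med",np.percentile(y[m],[2,50,98]).round(4),"a",np.percentile(a[m],[.5,2,50,98,99.5]).round(4),"n max",np.percentile(n[m],[50,90,98]).round(4),m.sum())
# bars between lanes
m=(abs(y-.047)<.015)&(n>-.06)&(n<.02)&(abs(a)<.07)&(d>.1)
h=np.histogram2d(a[m],n[m],bins=[np.arange(-.07,.071,.01),np.arange(-.06,.021,.01)])[0].astype(int);print(h)
hsv=cv2.cvtColor(im,cv2.COLOR_BGR2HSV)
for (u,v) in [(int(620*1),0)]: pass
cv2.imwrite('pics/w1z.png',cv2.resize(im[120:280,100:440],None,fx=2.3,fy=2.3))
E
```

```text
0.095 y med [0.0821 0.0943 0.111 ] a [-0.0439 -0.0412  0.0021  0.0382  0.0386] n max [0.0129 0.0151 0.0163] 3695
0 y med [-0.0119  0.0023  0.0172] a [-0.0438 -0.0421  0.0017  0.0387  0.039 ] n max [0.0125 0.0148 0.0162] 3723
-0.095 y med [-0.1061 -0.0897 -0.0774] a [-0.0409 -0.0362  0.0039  0.0378  0.0388] n max [0.0124 0.0145 0.0154] 3373
[[273  72   0   0   0   0   0   0]
 [180   0   0   0   0   0   0   0]
 [  0   0   0  17   0   0   0   0]
 [  0   0   0 256   0   0   0   0]
 [  0   0   0   0   0   0   0   0]
 [  0   0   0   0   0   0   0   0]
 [  0   0   0   0   0   0   0   0]
 [  0   0   0   0   0   0   0   0]
 [  0   0   0 296   0   0   0   0]
 [  0   0   0   0   0   0   0   0]
 [  0   0   0   0   0   0   0   0]
 [  0   0   0   0   0   0   0   0]
 [  0   0   0   0   0   0   0   0]
 [  0   0   0   0   0   0   0   0]]
```

View pics/w1z.png

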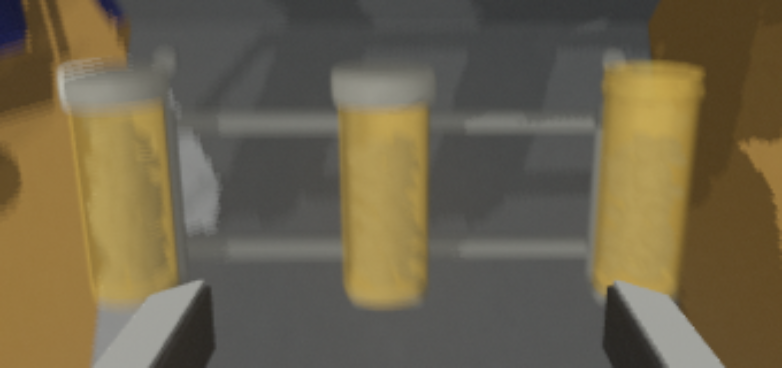

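Request:
move_arm(increments=[[[1, 0, -0.04, 0.2, 0.005, 0, -0.005], [1, -0.01, -0.075, 0.4, 0.005, 0, -0.005], [1, -0.02, -0.075, 0.6, 0.005, 0, -0.005], [1, -0.02, -0.075, 0.8, 0.005, 0, -0.005], [1, -0.02, -0.075, 0.8, 0.005, 0, -0.005]]])

```text
time: 2.37
tool_pos: [0.483, -0.1483, 0.2653]
ee_rot: [3.139, -0.601, -0.345]
wrist_force: [-0.6, -0.4, -0.2]
width: 0.0936
```

```bash
python3 - <<'E'
from h import *
goal(vial(.002,.006,-.002),RG)
E
```

```text
t2.37 tcp [ 0.483  -0.1483  0.2653] goal tcp [ 0.5045 -0.1557  0.2362] inc [ 0.023 -0.004  0.368] [-0.001  0.007  0.004] width 0.0936 F [-0.6 -0.4 -0.2]
```

Request:
move_arm(increments=[[[1, 0.01, 0, 0.12, 0, 0.003, 0.002], [1, 0.02, 0, 0.25, 0, 0.005, 0.004], [1, 0.02, 0, 0.37, 0, 0.007, 0.004], [1, 0.02, 0, 0.37, 0, 0.007, 0.004], [1, 0.02, 0, 0.37, 0, 0.007, 0.004]]])

```text
time: 2.78
tool_pos: [0.5046, -0.1558, 0.2402]
ee_rot: [-3.139, -0.619, -0.354]
wrist_force: [-0.1, 0.1, -0.6]
width: 0.0939
```

```bash
python3 - <<'E'
from h import *
goal(vial(.002,.006,-.002),RG)
p,d=robot.snapshot("wrist"); cv2.imwrite('pics/w2.png',p[:,:,::-1])
E
```

```text
t2.78 tcp [ 0.5046 -0.1558  0.2402] goal tcp [ 0.5045 -0.1557  0.2362] inc [-0.024 -0.     0.032] [-0.001 -0.005 -0.001] width 0.0939 F [-0.1  0.1 -0.6]
```

View pics/w2.png

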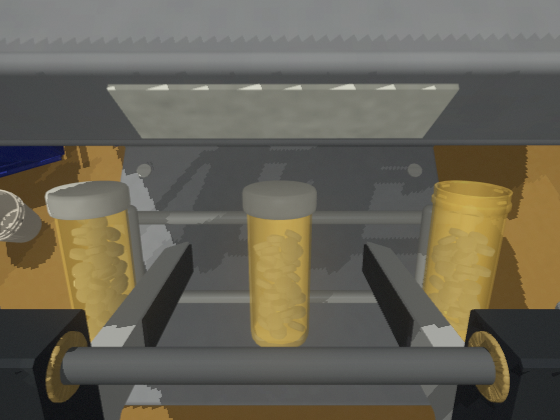

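Request:
move_arm(increments=[[[1, -0.01, 0, 0.025, 0, 0, 0], [1, -0.01, 0, 0.025, 0, 0, 0], [0.3, -0.01, 0, 0.025, 0, 0, 0], [0.3, -0.01, 0, 0.025, 0, 0, 0], [0.3, -0.01, 0, 0.025, 0, 0, 0], [0.3, -0.01, 0, 0.025, 0, 0, 0], [0.3, -0.01, 0, 0.025, 0, 0, 0], [0.3, -0.01, 0, 0.025, 0, 0, 0]]])

```text
time: 3.5
tool_pos: [0.5054, -0.1553, 0.2373]
ee_rot: [-3.138, -0.621, -0.355]
wrist_force: [0.4, 0.3, -1.0]
width: 0.0573
```

Request:
move_arm(increments=[[[0.2, 0, 0, 0, 0, 0, 0], [0.2, 0, 0, 0, 0, 0, 0], [0.2, 0, 0, 0, 0, 0, 0], [0.2, 0, 0, 0, 0, 0, 0], [0.2, 0, 0, 0, 0, 0, 0], [0.2, 0, 0, 0, 0, 0, 0]]])

```text
time: 4.0
tool_pos: [0.5052, -0.1554, 0.2375]
ee_rot: [-3.139, -0.62, -0.355]
wrist_force: [-4.6, -0.1, 3.7]
width: 0.0327
```

```bash
python3 - <<'E'
from h import *
goal(vial(.002,.006,-.002),RG)
p,d=robot.snapshot("wrist"); cv2.imwrite('pics/w3.png',p[:,:,::-1])
E
```

```text
t4.00 tcp [ 0.5052 -0.1554  0.2375] goal tcp [ 0.5045 -0.1557  0.2362] inc [-0.011  0.005  0.007] [-0.001 -0.006 -0.001] width 0.0327 F [-4.6 -0.1  3.7]
```

View pics/w3.png

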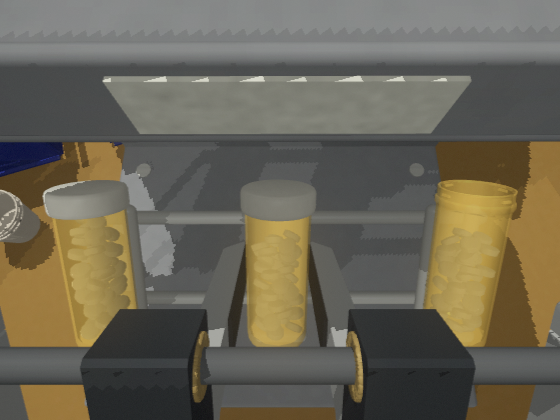

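```bash
python3 - <<'E'
from h import *
o=robot.get_obs();print(o["width"],o["wrist_force"])
p,d=robot.snapshot("side"); a=p[:,:,::-1]
cv2.imwrite('pics/s3.png',cv2.resize(a[230:360,260:420],None,fx=4.5,fy=4.5,interpolation=cv2.INTER_CUBIC))
E
```

```text
0.03257024864661236 [-5.08322914  0.99248961  3.07406476]
```

View pics/s3.png

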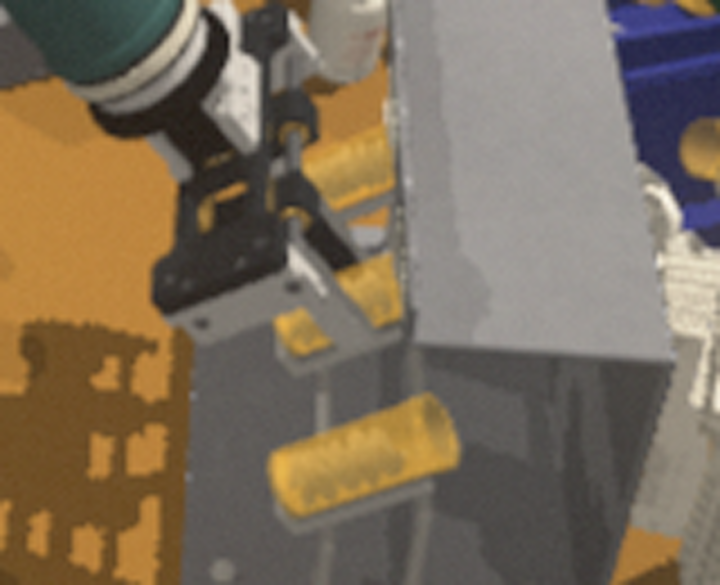

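Request:
move_arm(increments=[[[0.2, 0, 0, -0.05, 0, 0, 0], [0.2, 0, 0, -0.1, 0, 0, 0], [0.2, 0, 0, -0.2, 0, 0, 0], [0.2, 0, 0, -0.3, 0, 0, 0], [0.2, 0, 0, -0.4, 0, 0, 0], [0.2, 0, 0, -0.4, 0, 0, 0]]])

```text
time: 4.6
tool_pos: [0.4833, -0.1472, 0.2726]
ee_rot: [-3.138, -0.626, -0.355]
wrist_force: [0.3, -0.2, -0.8]
width: 0.0329
```

```bash
python3 - <<'E'
from h import *
goal(vial(.002,.17,-.002),RG)
p,d=robot.snapshot("wrist"); cv2.imwrite('pics/w4.png',p[:,:,::-1])
E
```

```text
t4.60 tcp [ 0.4833 -0.1472  0.2726] goal tcp [ 0.4162 -0.1232  0.3706] inc [-0.004  0.004 -1.211] [-0.001 -0.009 -0.001] width 0.0329 F [ 0.3 -0.2 -0.8]
```

View pics/w4.png

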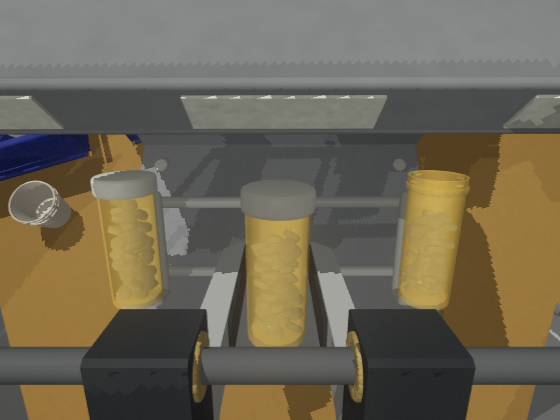

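Request:
move_arm(increments=[[[0.2, 0, 0, -0.25, 0, 0, 0], [0.2, 0, 0, -0.5, 0, 0, 0], [0.2, 0, 0, -0.75, 0, 0, 0], [0.2, 0, 0, -1, 0, 0, 0], [0.2, 0, 0, -1, 0, 0, 0]]])

```text
time: 5.07
tool_pos: [0.4285, -0.1273, 0.3563]
ee_rot: [-3.139, -0.631, -0.354]
wrist_force: [0.6, 0.2, 1.2]
width: 0.0324
```

```bash
python3 - <<'E'
from h import *
goal(vial(.002,.17,-.002),RG)
goal(box(0,.05,.17),RD)
E
```

```text
t5.07 tcp [ 0.4285 -0.1273  0.3563] goal tcp [ 0.4162 -0.1232  0.3706] inc [-0.02   0.004 -0.191] [-0.001 -0.013 -0.001] width 0.0324 F [0.6 0.2 1.2]
t5.07 tcp [ 0.4285 -0.1273  0.3563] goal tcp [0.5203 0.2537 0.35  ] inc [-0.41  -3.892 -0.21 ] [ 0.09  -0.395 -0.282] width 0.0324 F [0.6 0.2 1.2]
```

Request:
move_arm(increments=[[[0.2, 0, -0.12, -0.05, 0.011, -0.05, -0.035], [0.2, 0, -0.25, -0.1, 0.022, -0.1, -0.07], [0.2, 0, -0.37, -0.15, 0.034, -0.148, -0.105], [0.2, 0, -0.5, -0.2, 0.045, -0.197, -0.14], [0.2, 0, -0.62, -0.2, 0.056, -0.247, -0.175], [0.2, 0, -0.75, -0.2, 0.067, -0.296, -0.21], [0.2, 0, -0.87, -0.2, 0.079, -0.345, -0.246], [0.2, 0, -1, -0.2, 0.09, -0.395, -0.282]]])

```text
time: 5.73
tool_pos: [0.4532, -0.0293, 0.3663]
ee_rot: [-3.136, 0.014, 0.107]
wrist_force: [0.6, 0.2, -1.3]
width: 0.0329
```

```bash
python3 - <<'E'
from h import *
goal(box(0,.05,.17),RD)
E
```

```text
t5.73 tcp [ 0.4532 -0.0293  0.3663] goal tcp [0.5203 0.2537 0.35  ] inc [ 0.972 -2.741  0.165] [-0.003  0.009  0.002] width 0.0329 F [ 0.6  0.2 -1.3]
```

Request:
move_arm(increments=[[[0.2, 0.08, -0.25, 0, 0, 0, 0], [0.2, 0.16, -0.5, 0, 0, 0, 0], [0.2, 0.24, -0.75, 0, 0, 0, 0], [0.2, 0.33, -1, 0, 0, 0, 0]]])

```text
time: 6.07
tool_pos: [0.4756, 0.0744, 0.3661]
ee_rot: [-3.137, 0.011, 0.104]
wrist_force: [-0.2, 0.2, -0.5]
width: 0.0327
```

Request:
move_arm(increments=[[[0.2, 0.08, -0.25, 0, 0, 0, 0], [0.2, 0.16, -0.5, 0, 0, 0, 0], [0.2, 0.24, -0.75, 0, 0, 0, 0], [0.2, 0.33, -1, 0, 0, 0, 0]]])

```text
time: 6.4
tool_pos: [0.4978, 0.1776, 0.3661]
ee_rot: [-3.138, 0.011, 0.105]
wrist_force: [-0.3, -0.7, -1.3]
width: 0.0326
```

Request:
move_arm(increments=[[[0.2, 0.1, -0.25, 0, 0, 0.003, 0], [0.2, 0.2, -0.5, 0, 0, 0.006, 0], [0.2, 0.31, -0.74, 0, 0, 0.009, 0], [0.2, 0.31, -0.74, 0, 0, 0.009, 0], [0.2, 0.31, -0.74, 0, 0, 0.009, 0], [0.2, 0.31, -0.74, 0, 0, 0.009, 0]]])

```text
time: 6.9
tool_pos: [0.5206, 0.2528, 0.3664]
ee_rot: [-3.138, -0.003, 0.105]
wrist_force: [-0.1, 0.3, -0.3]
width: 0.0327
```

```bash
python3 - <<'E'
from h import *
goal(box(0,.05,.17),RD)
for n in ["wrist","side"]:
    p,d=robot.snapshot(n); cv2.imwrite(f"pics/{n}5.png",p[:,:,::-1]); np.save(f"pics/{n}5.npy",d)
a=cv2.imread('pics/side5.png');b=cv2.imread('pics/wrist5.png')
cv2.imwrite('pics/m5.png',np.hstack([cv2.resize(a[120:270,200:350],(400,400)),cv2.copyMakeBorder(cv2.resize(b,(400,300)),0,100,0,0,0)]))
E
```

```text
t6.90 tcp [0.5206 0.2528 0.3664] goal tcp [0.5203 0.2537 0.35  ] inc [-0.002 -0.009  0.164] [-0.002 -0.002 -0.   ] width 0.0327 F [-0.1  0.3 -0.3]
```

View pics/m5.png

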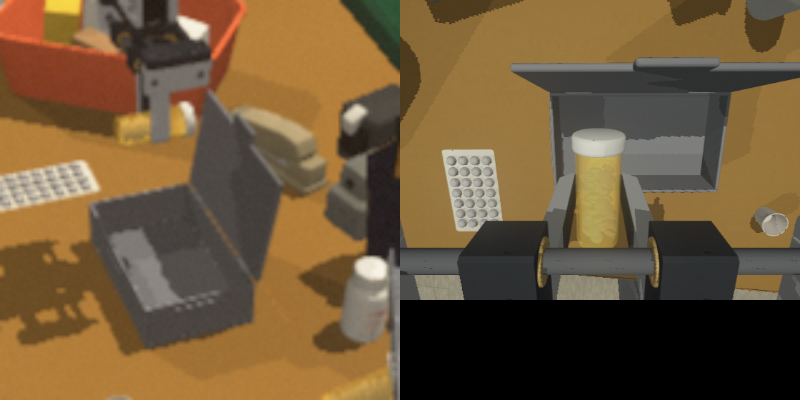

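```bash
python3 - <<'E'
from h import *
d=np.load("pics/wrist5.npy");P=cloud("wrist",d);im=cv2.imread("pics/wrist5.png");hsv=cv2.cvtColor(im,cv2.COLOR_BGR2HSV)
L=(P-BO)@RB
x,y,z=L[...,0],L[...,1],L[...,2]
m=(z>.046)&(z<.06)&(abs(x)<.1)&(abs(y)<.13)&(d>.05)
print("rim x",np.percentile(x[m],[.5,2,98,99.5]),"y",np.percentile(y[m],[.5,2,98,99.5]),m.sum())
# side walls
for s in(-1,1):
    k=m&(y*s>.09)&(abs(x)<.05); print(s,np.percentile(y[k],[2,50,98]) if k.sum()>10 else k.sum())
    k=m&(y*s>.09)&(abs(x)<.05)
    if k.sum()>10: print(np.rad2deg(np.arctan(np.polyfit(x[k],y[k],1)[0])))
m=(z<.02)&(z>-.003)&(abs(x)<.055)&(abs(y)<.095)&(d>.05);print("floor",np.percentile(z[m],[5,50,95]))
# vial
o=robot.get_obs();R=Ro.from_euler('xyz',o["ee_rot"]).as_matrix();T=(P-o["tool_pos"])@R
tx,ty,tz=T[...,0],T[...,1],T[...,2]
sat=hsv[...,1]
m=(abs(ty)<.0145)&(tz>.15)&(tz<.2)&(abs(tx)<.07)&(d>.05)
print("vial x",np.percentile(tx[m],[.5,2,98,99.5]))
for a in (-.03,-.015,0.,.015,.03): 
    k=m&(abs(tx-a)<.005); print(a,np.percentile(tz[k],[3,10]).round(4) if k.sum()>5 else 0,k.sum())
d=np.load("pics/side5.npy");P=cloud("side",d);L=(P-BO)@RB;x,y,z=L[...,0],L[...,1],L[...,2]
m=(z>.046)&(z<.06)&(abs(x)<.1)&(abs(y)<.13)
print("side rim x",np.percentile(x[m],[.5,2,98,99.5]),"y",np.percentile(y[m],[.5,2,98,99.5]),m.sum())
m=(z>.07)&(z<.2)&(x<.13)&(x>.04)&(abs(y)<.1); c=np.polyfit(z[m],x[m],1);print("lid slope",c,np.pi/2+np.arctan(c[0]))
E
```

```text
rim x [-0.06212099 -0.06159716  0.06182851  0.06216272] y [-0.10153299 -0.10094884  0.10715195  0.10803446] 4209
-1 [-0.1014347  -0.09836574 -0.09741977]
0.06296158855703812
1 [0.10176452 0.10332974 0.10810684]
0.052130596050584205
floor [0.00402517 0.00521341 0.00644737]
vial x [-0.039148   -0.03701341  0.04236382  0.04251475]
-0.03 [0.1714 0.1718] 917
-0.015 [0.1712 0.1716] 987
0.0 [0.1709 0.1713] 1066
0.015 [0.1706 0.1712] 1148
0.03 [0.1688 0.1695] 1156
side rim x [-0.06494191 -0.06464183  0.06333312  0.06467628] y [-0.10504304 -0.10395169  0.10723157  0.10821559] 445
lid slope [0.16624962 0.05282427] 1.735539199094673
```

Request:
move_arm(increments=[[[0.2, 0, -0.02, 0.2, 0, 0, 0], [0.2, 0, -0.04, 0.4, 0, 0, 0], [0.2, 0, -0.04, 0.6, 0, 0, 0], [0.2, 0, -0.04, 0.8, 0, 0, 0], [0.2, 0, -0.04, 1, 0, 0, 0], [0.2, 0, -0.04, 1, 0, 0, 0]]])

```text
time: 7.5
tool_pos: [0.519, 0.2557, 0.2631]
ee_rot: [-3.14, 0.004, 0.103]
wrist_force: [-0.3, -0.8, -1.6]
width: 0.0329
```

Request:
move_arm(increments=[[[0.2, 0, 0, 0.1, 0, 0, 0], [0.2, 0, 0, 0.2, 0, 0, 0], [0.2, 0, 0, 0.3, 0, 0, 0], [0.2, 0, 0, 0.4, 0, 0, 0], [0.2, 0, 0, 0.4, 0, 0, 0], [0.2, 0, 0, 0.4, 0, 0, 0]]])

```text
time: 8.0
tool_pos: [0.5204, 0.2575, 0.2272]
ee_rot: [-3.138, -0.004, 0.105]
wrist_force: [-1.1, 0.3, -0.6]
width: 0.0329
```

```bash
sed -i 's/BO=np.array(\[.5255,.204,0\])/BO=np.array([.5252,.207,0])/' h.py; python3 - <<'E'
from h import *
goal(box(0,.05,.031),RD)
E
```

```text
t8.00 tcp [0.5204 0.2575 0.2272] goal tcp [0.52   0.2567 0.211 ] inc [-0.006  0.008  0.162] [-0.002 -0.002 -0.   ] width 0.0329 F [-1.1  0.3 -0.6]
```

Lower the last bit in small steps, watching force.

Request:
move_arm(increments=[[[0.2, 0, 0, 0.05, 0, 0, 0], [0.2, 0, 0, 0.1, 0, 0, 0], [0.2, 0, 0, 0.13, 0, 0, 0], [0.2, 0, 0, 0.13, 0, 0, 0], [0.2, 0, 0, 0.13, 0, 0, 0]]])

```text
time: 8.42
tool_pos: [0.5206, 0.2577, 0.2147]
ee_rot: [-3.137, -0.005, 0.105]
wrist_force: [0.5, -0.1, -0.2]
width: 0.0327
```

Request:
move_arm(increments=[[[0.2, 0, 0, 0.015, 0, 0, 0], [0.2, 0, 0, 0.03, 0, 0, 0], [0.2, 0, 0, 0.03, 0, 0, 0]]])

```text
time: 8.67
tool_pos: [0.5206, 0.2576, 0.2118]
ee_rot: [-3.137, -0.005, 0.105]
wrist_force: [0.0, -0.4, -0.5]
width: 0.0327
```

```bash
python3 - <<'E'
from h import *
goal(box(0,.05,.031),RD)
p,d=robot.snapshot("wrist"); cv2.imwrite('pics/w6.png',p[:,:,::-1])
E
```

```text
t8.67 tcp [0.5206 0.2576 0.2118] goal tcp [0.52   0.2567 0.211 ] inc [-0.008  0.008  0.008] [-0.003 -0.003 -0.   ] width 0.0327 F [ 0.  -0.4 -0.5]
```

View pics/w6.png

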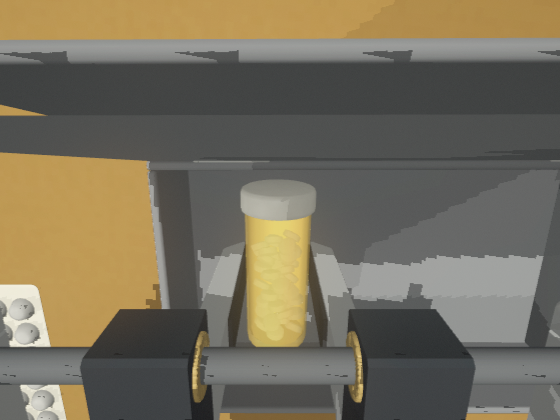

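Request:
move_arm(increments=[[[0.2, 0, 0, 0.015, 0, 0, 0], [0.2, 0, 0, 0.015, 0, 0, 0], [0.2, 0, 0, 0.015, 0, 0, 0]]])

```text
time: 8.97
tool_pos: [0.5207, 0.2577, 0.2104]
ee_rot: [-3.137, -0.005, 0.105]
wrist_force: [0.6, 0.1, -1.2]
width: 0.0332
```

Request:
move_arm(increments=[[[0.2, 0, 0, 0.01, 0, 0, 0], [0.2, 0, 0, 0.01, 0, 0, 0], [0.2, 0, 0, 0.01, 0, 0, 0]]])

```text
time: 9.22
tool_pos: [0.5207, 0.2577, 0.2097]
ee_rot: [-3.137, -0.005, 0.105]
wrist_force: [-0.5, -0.0, 0.5]
width: 0.0327
```

Request:
move_arm(increments=[[[0.2, 0, 0, 0.01, 0, 0, 0], [0.2, 0, 0, 0.01, 0, 0, 0], [0.2, 0, 0, 0.01, 0, 0, 0]]])

```text
time: 9.47
tool_pos: [0.5207, 0.2577, 0.2093]
ee_rot: [-3.137, -0.006, 0.105]
wrist_force: [-3.4, -0.4, 4.3]
width: 0.0328
```

Request:
move_arm(increments=[[[0.2, 0, 0, 0.01, 0, 0, 0], [0.2, 0, 0, 0.01, 0, 0, 0], [0.2, 0, 0, 0.01, 0, 0, 0]]])

```text
time: 9.72
tool_pos: [0.5207, 0.2577, 0.2092]
ee_rot: [-3.137, -0.006, 0.105]
wrist_force: [-4.5, -1.6, 8.7]
width: 0.032
```

Request:
move_arm(increments=[[[0.58, 0, 0, -0.01, 0, 0, 0], [0.58, 0, 0, -0.01, 0, 0, 0], [0.58, 0, 0, -0.01, 0, 0, 0], [0.58, 0, 0, -0.01, 0, 0, 0], [0.58, 0, 0, -0.01, 0, 0, 0], [0.58, 0, 0, -0.01, 0, 0, 0], [0.58, 0, 0, -0.01, 0, 0, 0]]])

```text
time: 10.3
tool_pos: [0.5207, 0.2577, 0.2081]
ee_rot: [-3.137, -0.005, 0.105]
wrist_force: [-0.2, 0.3, -0.1]
width: 0.0545
```

Request:
move_arm(increments=[[[0.58, 0, 0, -0.1, 0, 0, 0], [0.58, 0, 0, -0.3, 0, 0, 0], [0.58, 0, 0, -0.55, 0, 0, 0], [0.58, 0, 0, -0.8, 0, 0, 0], [0.58, 0, 0, -1, 0, 0, 0]]])

```text
time: 10.72
tool_pos: [0.5204, 0.2573, 0.3114]
ee_rot: [-3.137, -0.008, 0.105]
wrist_force: [0.3, -0.3, -0.2]
width: 0.0543
```

Request:
move_arm(increments=[[[1, 0, 0, -0.2, 0, 0, 0], [1, 0, 0, -0.4, 0, 0, 0], [1, 0, 0, -0.6, 0, 0, 0], [1, 0, 0, -0.6, 0, 0, 0]]])

```text
time: 11.05
tool_pos: [0.5205, 0.2571, 0.3747]
ee_rot: [-3.135, -0.015, 0.105]
wrist_force: [1.1, -0.3, 1.6]
width: 0.0777
```

```bash
python3 - <<'E'
from h import *
goal(vial(.0945,.146,-.002),RG)
p,d=robot.snapshot("wrist"); cv2.imwrite('pics/w7.png',p[:,:,::-1])
P=cloud("wrist",d);L=(P-BO)@RB;x,y,z=L[...,0],L[...,1],L[...,2]
m=(z>.025)&(z<.05)&(abs(x)<.056)&(abs(y)<.09)&(d>.05);print(np.percentile(x[m],[1,99]),np.percentile(y[m],[1,50,99]),z[m].max())
E
```

```text
t11.05 tcp [0.5205 0.2571 0.3747] goal tcp [ 0.4611 -0.0412  0.3509] inc [-0.905  2.906  0.205] [-0.095  0.373  0.28 ] width 0.0777 F [ 1.1 -0.3  1.6]
[-0.03974087  0.04269921] [0.04539625 0.06066104 0.07638997] 0.039741042024589134
```

View pics/w7.png

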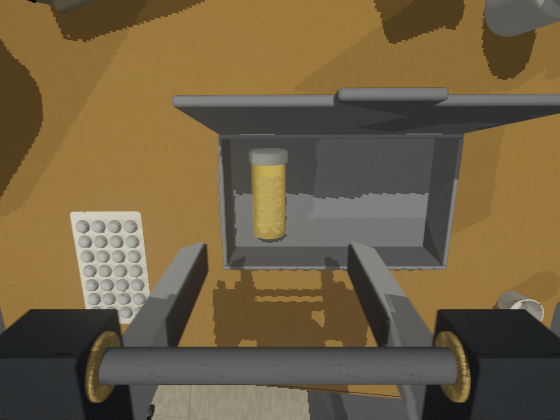

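Request:
move_arm(increments=[[[1, -0.08, 0.25, 0, 0, 0, 0], [1, -0.16, 0.5, 0, 0, 0, 0], [1, -0.24, 0.75, 0, 0, 0, 0], [1, -0.33, 1, 0, 0, 0, 0]]])

```text
time: 11.43
tool_pos: [0.497, 0.1531, 0.3658]
ee_rot: [-3.138, -0.002, 0.105]
wrist_force: [-0.4, -0.3, 0.7]
width: 0.0936
```

Request:
move_arm(increments=[[[1, -0.08, 0.25, 0, 0, 0, 0], [1, -0.16, 0.5, 0, 0, 0, 0], [1, -0.24, 0.75, 0, 0, 0, 0], [1, -0.33, 1, 0, 0, 0, 0]]])

```text
time: 11.77
tool_pos: [0.4744, 0.05, 0.3655]
ee_rot: [-3.137, -0.002, 0.105]
wrist_force: [0.4, 1.2, 0.2]
width: 0.0942
```

```bash
python3 - <<'E'
from h import *
goal(vial(.0945,.146,-.002),RG)
E
```

```text
t11.77 tcp [0.4744 0.05   0.3655] goal tcp [ 0.4611 -0.0412  0.3509] inc [-0.228  0.894  0.141] [-0.092  0.381  0.281] width 0.0942 F [0.4 1.2 0.2]
```

Request:
move_arm(increments=[[[1, -0.03, 0.11, 0.02, -0.011, 0.048, 0.035], [1, -0.06, 0.22, 0.035, -0.023, 0.095, 0.07], [1, -0.085, 0.33, 0.05, -0.034, 0.143, 0.105], [1, -0.115, 0.45, 0.07, -0.046, 0.19, 0.14], [1, -0.14, 0.56, 0.09, -0.057, 0.238, 0.175], [1, -0.17, 0.67, 0.105, -0.069, 0.286, 0.21], [1, -0.2, 0.78, 0.12, -0.08, 0.333, 0.246], [1, -0.228, 0.894, 0.14, -0.092, 0.381, 0.281]]])

```text
time: 12.43
tool_pos: [0.4613, -0.0406, 0.351]
ee_rot: [-3.14, -0.614, -0.356]
wrist_force: [0.3, -0.8, -0.6]
width: 0.0939
```

```bash
python3 - <<'E'
from h import *
goal(vial(.0945,.006,-.002),RG)
p,d=robot.snapshot("wrist"); cv2.imwrite('pics/w8.png',p[:,:,::-1])
P=cloud("wrist",d)
L=(P-O-np.array([0,0,.085]))
a,y,n=L@A,L@Y,L@N
for yc in (.095,0,-.095):
    m=(abs(y-yc)<.03)&(n>.004)&(n<.035)&(abs(a)<.07)&(d>.1)
    if m.sum()>50: print(yc,"y",np.percentile(y[m],[2,50,98]).round(4),"a",np.percentile(a[m],[.5,2,50,98,99.5]).round(4),"n",np.percentile(n[m],[50,90,98]).round(4),m.sum())
E
```

```text
t12.43 tcp [ 0.4613 -0.0406  0.351 ] goal tcp [ 0.5365 -0.0689  0.2362] inc [-0.005  0.006  1.401] [ 0.    -0.002 -0.002] width 0.0939 F [ 0.3 -0.8 -0.6]
0.095 y [0.0789 0.0939 0.1088] a [-0.0397 -0.0381  0.0057  0.0429  0.0432] n [0.0132 0.0155 0.017 ] 3355
-0.095 y [-0.1073 -0.0902 -0.0803] a [-0.0406 -0.039   0.0041  0.0408  0.0418] n [0.0135 0.0158 0.017 ] 3390
```

View pics/w8.png

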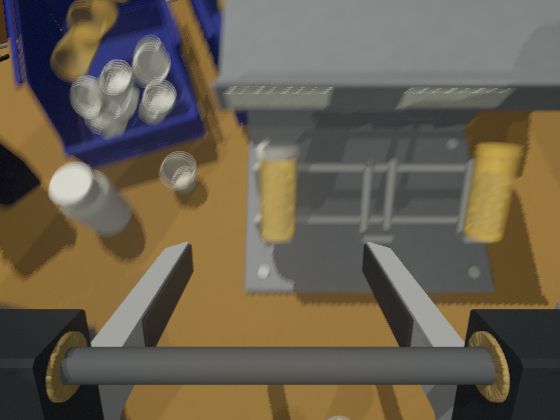

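Request:
move_arm(increments=[[[1, 0.01, 0, 0.2, 0, 0, 0], [1, 0.02, 0, 0.4, 0, 0, 0], [1, 0.02, 0, 0.6, 0, 0, 0], [1, 0.02, 0, 0.8, 0, 0, 0], [1, 0.02, 0, 0.95, 0, 0, 0], [1, 0.02, 0, 0.95, 0, 0, 0], [1, 0.02, 0, 0.95, 0, 0, 0]]])

```text
time: 13.07
tool_pos: [0.5144, -0.0593, 0.2742]
ee_rot: [-3.141, -0.608, -0.352]
wrist_force: [-0.0, 0.5, -0.8]
width: 0.0942
```

```bash
python3 - <<'E'
from h import *
goal(vial(.0945,.006,0),RG)
E
```

```text
t13.07 tcp [ 0.5144 -0.0593  0.2742] goal tcp [ 0.538  -0.0695  0.2374] inc [0.001 0.014 0.449] [-0.     0.002  0.   ] width 0.0942 F [-0.   0.5 -0.8]
```

Request:
move_arm(increments=[[[1, 0, 0.01, 0.12, 0, 0, 0], [1, 0, 0.01, 0.24, 0, 0, 0], [1, 0, 0.01, 0.36, 0, 0, 0], [1, 0, 0.01, 0.45, 0, 0, 0], [1, 0, 0.01, 0.45, 0, 0, 0], [1, 0, 0.01, 0.45, 0, 0, 0]]])

```text
time: 13.57
tool_pos: [0.5388, -0.0693, 0.2392]
ee_rot: [-3.141, -0.613, -0.353]
wrist_force: [0.1, -0.3, 0.5]
width: 0.0943
```

```bash
python3 - <<'E'
from h import *
goal(vial(.0945,.006,0),RG)
p,d=robot.snapshot("wrist"); cv2.imwrite('pics/w9.png',p[:,:,::-1])
E
```

```text
t13.57 tcp [ 0.5388 -0.0693  0.2392] goal tcp [ 0.538  -0.0695  0.2374] inc [-0.016  0.004  0.012] [-0.    -0.001 -0.   ] width 0.0943 F [ 0.1 -0.3  0.5]
```

View pics/w9.png

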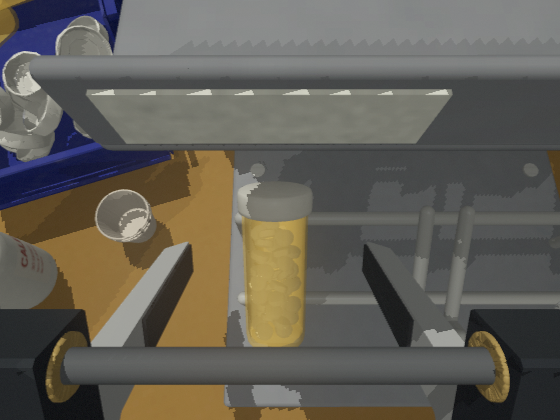

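Vial centred between the fingers (col 277). Close, lift.

Request:
move_arm(increments=[[[0.2, 0, 0, 0.015, 0, 0, 0], [0.2, 0, 0, 0.015, 0, 0, 0], [0.2, 0, 0, 0.015, 0, 0, 0], [0.2, 0, 0, 0.015, 0, 0, 0], [0.2, 0, 0, 0.015, 0, 0, 0], [0.2, 0, 0, 0.015, 0, 0, 0], [0.2, 0, 0, 0.015, 0, 0, 0], [0.2, 0, 0, 0.015, 0, 0, 0]]])

```text
time: 14.28
tool_pos: [0.5395, -0.0697, 0.2382]
ee_rot: [-3.141, -0.613, -0.353]
wrist_force: [0.4, 0.3, -0.7]
width: 0.0444
```

Request:
move_arm(increments=[[[0.2, 0, 0, 0, 0, 0, 0], [0.2, 0, 0, 0, 0, 0, 0], [0.2, 0, 0, 0, 0, 0, 0], [0.2, 0, 0, 0, 0, 0, 0], [0.2, 0, 0, 0, 0, 0, 0]]])

```text
time: 14.7
tool_pos: [0.5396, -0.0693, 0.2383]
ee_rot: [-3.14, -0.613, -0.353]
wrist_force: [-0.9, 3.7, 0.8]
width: 0.0328
```

Request:
move_arm(increments=[[[0.2, 0, 0, -0.05, 0, 0, 0], [0.2, 0, 0, -0.1, 0, 0, 0], [0.2, 0, 0, -0.2, 0, 0, 0], [0.2, 0, 0, -0.3, 0, 0, 0], [0.2, 0, 0, -0.4, 0, 0, 0], [0.2, 0, 0, -0.4, 0, 0, 0]]])

```text
time: 15.2
tool_pos: [0.5176, -0.0615, 0.2738]
ee_rot: [-3.14, -0.618, -0.354]
wrist_force: [0.4, -0.3, 1.4]
width: 0.0331
```

Request:
move_arm(increments=[[[0.2, 0, 0, -0.25, 0, 0, 0], [0.2, 0, 0, -0.5, 0, 0, 0], [0.2, 0, 0, -0.75, 0, 0, 0], [0.2, 0, 0, -1, 0, 0, 0], [0.2, 0, 0, -1, 0, 0, 0]]])

```text
time: 15.62
tool_pos: [0.4634, -0.0415, 0.3584]
ee_rot: [-3.138, -0.624, -0.354]
wrist_force: [0.8, -0.0, 0.2]
width: 0.0329
```

```bash
python3 - <<'E'
from h import *
goal(box(0,-.05,.18),RD)
p,d=robot.snapshot("wrist"); cv2.imwrite('pics/w10.png',p[:,:,::-1])
E
```

```text
t15.62 tcp [ 0.4634 -0.0415  0.3584] goal tcp [0.5304 0.1573 0.36  ] inc [-0.039 -2.097 -0.041] [ 0.089 -0.39  -0.282] width 0.0329 F [ 0.8 -0.   0.2]
```

View pics/w10.png

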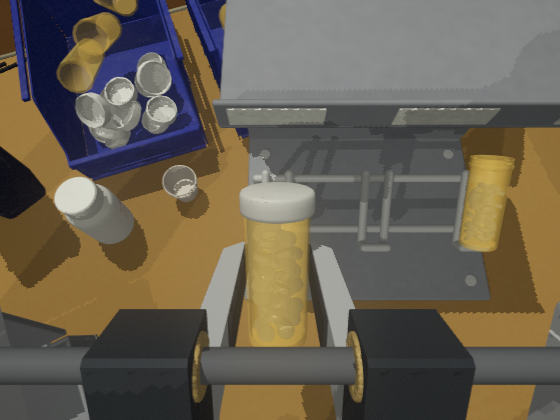

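Request:
move_arm(increments=[[[0.2, 0, -0.1, -0.03, 0.011, -0.049, -0.035], [0.2, 0, -0.2, -0.06, 0.022, -0.098, -0.07], [0.2, 0, -0.3, -0.1, 0.033, -0.146, -0.105], [0.2, 0, -0.4, -0.1, 0.045, -0.195, -0.14], [0.2, 0, -0.5, -0.1, 0.056, -0.244, -0.175], [0.2, 0, -0.6, -0.1, 0.067, -0.293, -0.21], [0.2, 0, -0.7, -0.1, 0.078, -0.341, -0.246], [0.2, 0, -0.8, -0.1, 0.089, -0.39, -0.282]]])

```text
time: 16.33
tool_pos: [0.4867, 0.0353, 0.3589]
ee_rot: [-3.138, 0.016, 0.107]
wrist_force: [0.7, 1.0, -0.0]
width: 0.0324
```

```bash
python3 - <<'E'
from h import *
goal(box(0,-.05,.18),RD)
E
```

```text
t16.33 tcp [0.4867 0.0353 0.3589] goal tcp [0.5304 0.1573 0.36  ] inc [ 0.564 -1.166 -0.015] [-0.002  0.01   0.001] width 0.0324 F [ 0.7  1.  -0. ]
```

Request:
move_arm(increments=[[[0.2, 0.12, -0.25, 0, 0, 0.003, 0], [0.2, 0.24, -0.5, 0, 0, 0.006, 0], [0.2, 0.36, -0.75, 0, 0, 0.01, 0], [0.2, 0.48, -1, 0, 0, 0.01, 0], [0.2, 0.48, -1, 0, 0, 0.01, 0]]])

```text
time: 16.75
tool_pos: [0.5247, 0.143, 0.3579]
ee_rot: [-3.137, -0.004, 0.108]
wrist_force: [-0.3, -0.9, -0.3]
width: 0.033
```

```bash
python3 - <<'E'
from h import *
goal(box(0,-.05,.18),RD)
p,d=robot.snapshot("wrist"); cv2.imwrite('pics/w11.png',p[:,:,::-1])
P=cloud("wrist",d);L=(P-BO)@RB
x,y,z=L[...,0],L[...,1],L[...,2]
m=(z>.046)&(z<.06)&(abs(x)<.1)&(abs(y)<.13)&(d>.05)
print("rim x",np.percentile(x[m],[.5,2,98,99.5]),"y",np.percentile(y[m],[.5,2,98,99.5]),m.sum())
m=(z>.025)&(z<.046)&(abs(x)<.056)&(abs(y-.04)<.055)&(d>.05);print("vial1",np.percentile(x[m],[1,99]),np.percentile(y[m],[1,50,99]))
o=robot.get_obs();R=Ro.from_euler('xyz',o["ee_rot"]).as_matrix();T=(P-o["tool_pos"])@R
tx,ty,tz=T[...,0],T[...,1],T[...,2]
m=(abs(ty)<.0145)&(tz>.15)&(tz<.2)&(abs(tx)<.07)&(d>.05)
print("vial x",np.percentile(tx[m],[.5,2,98,99.5]))
for a in (-.03,-.015,0.,.015,.03): 
    k=m&(abs(tx-a)<.005); print(a,np.percentile(tz[k],[3,10]).round(4) if k.sum()>5 else 0,k.sum())
E
```

```text
t16.75 tcp [0.5247 0.143  0.3579] goal tcp [0.5304 0.1573 0.36  ] inc [ 0.072 -0.136 -0.02 ] [-0.003 -0.002  0.002] width 0.033 F [-0.3 -0.9 -0.3]
rim x [-0.06376433 -0.06296683  0.06096407  0.06165006] y [-0.10894303 -0.10802007  0.10000082  0.10066583] 4679
vial1 [-0.03910999  0.04329649] [0.0420746  0.05434971 0.07309505]
vial x [-0.03939157 -0.03680522  0.04113777  0.04126454]
-0.03 [0.1708 0.1712] 918
-0.015 [0.1705 0.171 ] 978
0.0 [0.1702 0.1706] 1068
0.015 [0.1701 0.1705] 1149
0.03 [0.168  0.1686] 1165
```

View pics/w11.png

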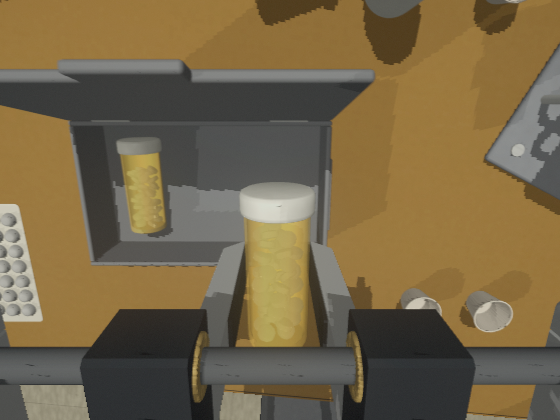

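Request:
move_arm(increments=[[[0.2, 0.04, -0.08, 0.1, 0, 0, 0], [0.2, 0.07, -0.155, 0.3, 0, 0, 0], [0.2, 0.07, -0.155, 0.5, 0, 0, 0], [0.2, 0.07, -0.155, 0.7, 0, 0, 0], [0.2, 0.07, -0.155, 0.9, 0, 0, 0], [0.2, 0.07, -0.155, 0.9, 0, 0, 0]]])

```text
time: 17.3
tool_pos: [0.5276, 0.1549, 0.2644]
ee_rot: [-3.14, 0.005, 0.103]
wrist_force: [-0.7, 0.5, -1.2]
width: 0.0325
```

Request:
move_arm(increments=[[[0.2, 0, 0, 0.1, 0, 0, 0], [0.2, 0, 0, 0.2, 0, 0, 0], [0.2, 0, 0, 0.3, 0, 0, 0], [0.2, 0, 0, 0.4, 0, 0, 0], [0.2, 0, 0, 0.4, 0, 0, 0], [0.2, 0, 0, 0.4, 0, 0, 0]]])

```text
time: 17.8
tool_pos: [0.5294, 0.1561, 0.2301]
ee_rot: [-3.139, -0.005, 0.104]
wrist_force: [0.2, 1.2, -0.5]
width: 0.033
```

```bash
python3 - <<'E'
from h import *
goal(box(0,-.048,.0295),RD)
p,d=robot.snapshot("wrist"); cv2.imwrite('pics/w12.png',p[:,:,::-1])
E
```

```text
t17.80 tcp [0.5294 0.1561 0.2301] goal tcp [0.5302 0.1593 0.2095] inc [ 0.011 -0.03   0.206] [-0.002 -0.003 -0.   ] width 0.033 F [ 0.2  1.2 -0.5]
```

View pics/w12.png

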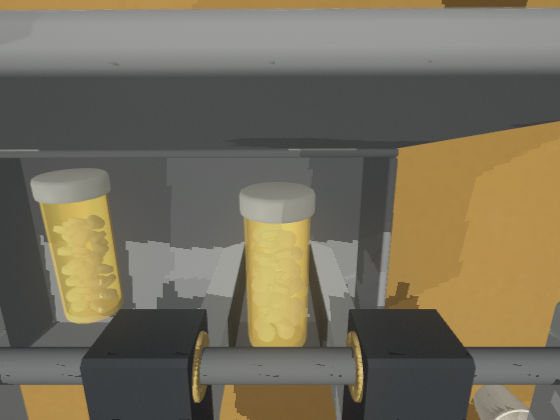

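Request:
move_arm(increments=[[[0.2, 0, -0.015, 0.05, 0, 0, 0], [0.2, 0, -0.03, 0.1, 0, 0, 0], [0.2, 0, -0.03, 0.14, 0, 0, 0], [0.2, 0, -0.03, 0.18, 0, 0, 0], [0.2, 0, -0.03, 0.18, 0, 0, 0], [0.2, 0, -0.03, 0.18, 0, 0, 0]]])

```text
time: 18.35
tool_pos: [0.5292, 0.1592, 0.2124]
ee_rot: [-3.139, -0.005, 0.104]
wrist_force: [-0.3, -0.1, -0.6]
width: 0.033
```

Request:
move_arm(increments=[[[0.2, 0, 0, 0.01, 0, 0, 0], [0.2, 0, 0, 0.02, 0, 0, 0], [0.2, 0, 0, 0.02, 0, 0, 0]]])

```text
time: 18.6
tool_pos: [0.5294, 0.1592, 0.2108]
ee_rot: [-3.139, -0.006, 0.104]
wrist_force: [-0.5, 0.1, -0.8]
width: 0.0327
```

Request:
move_arm(increments=[[[0.2, 0, 0, 0.01, 0, 0, 0], [0.2, 0, 0, 0.01, 0, 0, 0], [0.2, 0, 0, 0.01, 0, 0, 0]]])

```text
time: 18.85
tool_pos: [0.5294, 0.1592, 0.2098]
ee_rot: [-3.139, -0.006, 0.104]
wrist_force: [-0.8, -0.3, -0.8]
width: 0.0328
```

Request:
move_arm(increments=[[[0.2, 0, 0, 0.01, 0, 0, 0], [0.2, 0, 0, 0.01, 0, 0, 0], [0.2, 0, 0, 0.01, 0, 0, 0]]])

```text
time: 19.1
tool_pos: [0.5294, 0.1593, 0.2092]
ee_rot: [-3.139, -0.006, 0.104]
wrist_force: [-1.0, 0.0, 0.7]
width: 0.0326
```

Request:
move_arm(increments=[[[0.2, 0, 0, 0.008, 0, 0, 0], [0.2, 0, 0, 0.008, 0, 0, 0], [0.2, 0, 0, 0.008, 0, 0, 0]]])

```text
time: 19.35
tool_pos: [0.5294, 0.1593, 0.2088]
ee_rot: [-3.139, -0.006, 0.104]
wrist_force: [-3.1, -0.5, 5.8]
width: 0.0323
```

Contact; release and rise.

Request:
move_arm(increments=[[[0.58, 0, 0, -0.01, 0, 0, 0], [0.58, 0, 0, -0.01, 0, 0, 0], [0.58, 0, 0, -0.01, 0, 0, 0], [0.58, 0, 0, -0.01, 0, 0, 0], [0.58, 0, 0, -0.01, 0, 0, 0], [0.58, 0, 0, -0.01, 0, 0, 0], [0.58, 0, 0, -0.01, 0, 0, 0]]])

```text
time: 19.93
tool_pos: [0.5294, 0.1592, 0.2089]
ee_rot: [-3.139, -0.006, 0.104]
wrist_force: [0.3, -0.0, 0.2]
width: 0.0551
```

Request:
move_arm(increments=[[[0.58, 0, 0, -0.1, 0, 0, 0], [0.58, 0, 0, -0.3, 0, 0, 0], [0.58, 0, 0, -0.55, 0, 0, 0], [0.58, 0, 0, -0.8, 0, 0, 0], [0.58, 0, 0, -1, 0, 0, 0]]])

```text
time: 20.35
tool_pos: [0.5289, 0.1589, 0.312]
ee_rot: [-3.139, -0.009, 0.104]
wrist_force: [0.7, 0.1, 1.0]
width: 0.0544
```

Request:
move_arm(increments=[[[0, 0, 0, -0.25, 0, 0, 0], [0, 0, 0, -0.5, 0, 0, 0], [0, 0, 0, -0.75, 0, 0, 0], [0, 0, 0, -1, 0, 0, 0], [0, 0, 0, -1, 0, 0, 0]]])

```text
time: 20.77
tool_pos: [0.5285, 0.1586, 0.4166]
ee_rot: [-3.138, -0.018, 0.104]
wrist_force: [0.4, 0.5, 1.8]
width: 0.0248
```

```bash
python3 - <<'E'
from h import *
goal(box(.15,0,.26),RD,.1992)
for n in ["wrist","side"]:
    p,d=robot.snapshot(n); cv2.imwrite(f"pics/{n}13.png",p[:,:,::-1]); np.save(f"pics/{n}13.npy",d)
    P=cloud(n,d);L=(P-BO)@RB
    x,y,z=L[...,0],L[...,1],L[...,2]
    m=(z>.046)&(z<.06)&(abs(x)<.1)&(abs(y)<.13)&(d>.05)
    if m.sum()>99: print("rim x",np.percentile(x[m],[.5,2,98,99.5]),"y",np.percentile(y[m],[.5,2,98,99.5]),m.sum())
    for s in (-.05,.05):
        m=(z>.025)&(z<.046)&(abs(x)<.055)&(abs(y-s)<.037)&(d>.05)
        if m.sum()>99: print("vial",np.percentile(x[m],[1,99]),np.percentile(y[m],[1,50,99]),z[m].max())
    m=(z>.08)&(z<.2)&(x<.14)&(x>.04)&(abs(y)<.1)&(d>.05)
    if m.sum()>99: c=np.polyfit(z[m],x[m],1);print(n,"lid",c,np.pi/2+np.arctan(c[0]),z[m].max(),x[m].max())
a=cv2.imread('pics/side13.png');b=cv2.imread('pics/wrist13.png')
cv2.imwrite('pics/m13.png',np.hstack([cv2.resize(a[120:270,200:350],(400,400)),cv2.copyMakeBorder(cv2.resize(b,(400,300)),0,100,0,0,0)]))
E
```

```text
t20.77 tcp [0.5285 0.1586 0.4166] goal tcp [0.6744 0.2227 0.4592] inc [ 1.525 -0.487 -0.397] [-0.002 -0.012 -0.   ] width 0.0248 F [0.4 0.5 1.8]
rim x [-0.06406434 -0.0637116   0.06154529  0.06162842] y [-0.10449318 -0.10402424  0.10229036  0.10293279] 3078
vial [-0.04284172  0.03957425] [-0.05293684 -0.03816092 -0.02202009] 0.039396834297642076
vial [-0.04005501  0.04253955] [0.04538546 0.05840081 0.07531345] 0.0397096025339043
wrist lid [0.20835403 0.04764143] 1.776211547938301 0.19014288409387953 0.09012202465039876
rim x [-0.06495314 -0.06453824  0.06287595  0.06429104] y [-0.10789581 -0.10585124  0.10443327  0.10668581] 445
vial [-0.0431638  0.0393663] [-0.05593656 -0.04502774 -0.02580862] 0.04308082400849514
vial [-0.04085759  0.04157334] [0.04246118 0.0540904  0.07387089] 0.04141068340486998
side lid [0.18424336 0.05074449] 1.7529963903034604 0.1920240567059432 0.09094244480597512
```

View pics/m13.png

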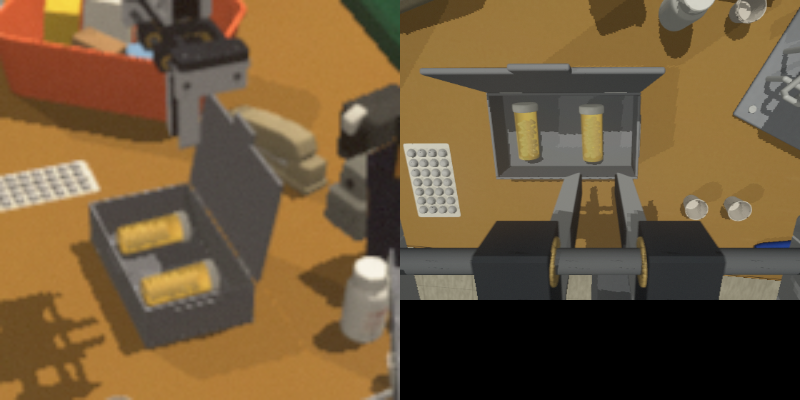

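Request:
move_arm(increments=[[[0, 0, -0.1, -0.2, 0, -0.01, 0], [0, 0.2, -0.2, -0.4, 0, -0.01, 0], [0, 0.4, -0.3, -0.4, 0, -0.01, 0], [0, 0.7, -0.4, -0.4, 0, -0.01, 0], [0, 1, -0.48, -0.4, 0, -0.01, 0], [0, 1, -0.48, -0.4, 0, -0.01, 0]]])

```text
time: 21.37
tool_pos: [0.6265, 0.2181, 0.4425]
ee_rot: [-3.14, 0.017, 0.105]
wrist_force: [-0.9, -0.1, -2.0]
width: 0.0005
```

```bash
python3 - <<'E'
from h import *
goal(box(.13,0,.25),RD,.1992)
E
```

```text
t21.37 tcp [0.6265 0.2181 0.4425] goal tcp [0.6545 0.2206 0.4492] inc [ 0.279  0.004 -0.072] [-0.001  0.011  0.   ] width 0.0005 F [-0.9 -0.1 -2. ]
```

Request:
move_arm(increments=[[[0, 0.15, 0, -0.07, 0, 0.01, 0], [0, 0.29, 0, -0.07, 0, 0.01, 0], [0, 0.29, 0, -0.07, 0, 0.01, 0], [0, 0.29, 0, -0.07, 0, 0.01, 0]]])

```text
time: 21.7
tool_pos: [0.6514, 0.2194, 0.4542]
ee_rot: [-3.139, -0.002, 0.104]
wrist_force: [-0.2, 0.4, 0.2]
width: 0.0003
```

```bash
python3 - <<'E'
from h import *
goal(box(.13,0,.16),RD,.1992)
for n in ["wrist","side"]:
    p,d=robot.snapshot(n); cv2.imwrite(f"pics/{n}14.png",p[:,:,::-1]); np.save(f"pics/{n}14.npy",d)
P=cloud("side",d);L=(P-BO)@RB;m=(L[...,0]>.1)&(L[...,0]<.2)&(abs(L[...,1])<.1)&(L[...,2]<.19)&(d>0);print("behind max z",np.percentile(L[m][:,2],[50,98,100]), L[m&(L[...,2]>.12)].round(3)[:5])
a=cv2.imread('pics/side14.png');b=cv2.imread('pics/wrist14.png')
cv2.imwrite('pics/m14.png',np.hstack([cv2.resize(a[100:270,200:370],(400,400)),cv2.copyMakeBorder(cv2.resize(b,(400,300)),0,100,0,0,0)]))
E
```

```text
t21.70 tcp [0.6514 0.2194 0.4542] goal tcp [0.6545 0.2206 0.3592] inc [ 0.03  -0.006  0.95 ] [-0.001 -0.001 -0.   ] width 0.0003 F [-0.2  0.4  0.2]
behind max z [-0.00030996  0.00293628  0.00480624] []
```

View pics/m14.png

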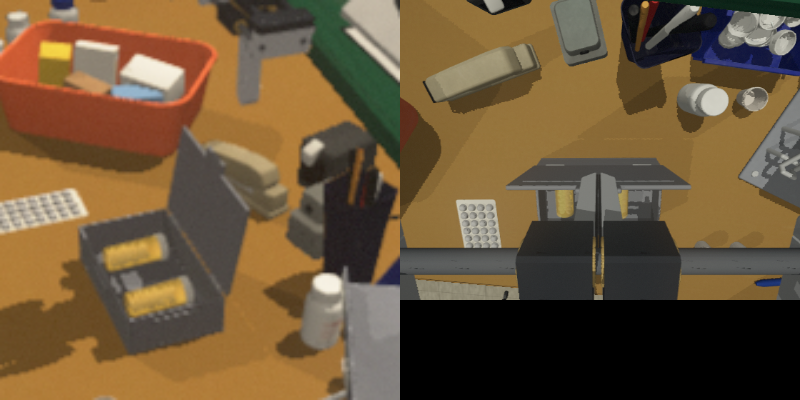

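Request:
move_arm(increments=[[[0, 0.03, 0, 0.2, 0, 0, 0], [0, 0.03, 0, 0.4, 0, 0, 0], [0, 0.03, 0, 0.6, 0, 0, 0], [0, 0.03, 0, 0.8, 0, 0, 0], [0, 0.03, 0, 0.95, 0, 0, 0], [0, 0.03, 0, 0.95, 0, 0, 0]]])

```text
time: 22.3
tool_pos: [0.6534, 0.22, 0.3568]
ee_rot: [-3.14, 0.003, 0.104]
wrist_force: [-0.1, -0.5, -0.7]
width: 0.0007
```

```bash
python3 - <<'E'
from h import *
for w in [(.13,.162),(.1,.162),(.049,.162),(.018,.151),(-.008,.131),(-.027,.104),(-.035,.083),(-.0385,.0615)]: goal(box(w[0],0,w[1]),RD,.1992)
p,d=robot.snapshot("side");a=p[:,:,::-1];cv2.imwrite('pics/s15.png',cv2.resize(a[100:270,200:370],(500,500)))
E
```

```text
t22.30 tcp [0.6534 0.22   0.3568] goal tcp [0.6545 0.2206 0.3612] inc [ 0.011 -0.005 -0.044] [-0.001  0.002 -0.   ] width 0.0007 F [-0.1 -0.5 -0.7]
t22.30 tcp [0.6534 0.22   0.3568] goal tcp [0.6247 0.2175 0.3612] inc [-0.289 -0.005 -0.043] [-0.001  0.002 -0.   ] width 0.0007 F [-0.1 -0.5 -0.7]
t22.30 tcp [0.6534 0.22   0.3568] goal tcp [0.5739 0.2121 0.3612] inc [-0.799 -0.005 -0.042] [-0.001  0.002 -0.   ] width 0.0007 F [-0.1 -0.5 -0.7]
t22.30 tcp [0.6534 0.22   0.3568] goal tcp [0.5431 0.2089 0.3502] inc [-1.108 -0.005  0.069] [-0.001  0.002 -0.   ] width 0.0007 F [-0.1 -0.5 -0.7]
t22.30 tcp [0.6534 0.22   0.3568] goal tcp [0.5172 0.2062 0.3302] inc [-1.368 -0.004  0.27 ] [-0.001  0.002 -0.   ] width 0.0007 F [-0.1 -0.5 -0.7]
t22.30 tcp [0.6534 0.22   0.3568] goal tcp [0.4983 0.2042 0.3032] inc [-1.557 -0.004  0.54 ] [-0.001  0.002 -0.   ] width 0.0007 F [-0.1 -0.5 -0.7]
t22.30 tcp [0.6534 0.22   0.3568] goal tcp [0.4904 0.2033 0.2822] inc [-1.637 -0.003  0.75 ] [-0.001  0.002 -0.   ] width 0.0007 F [-0.1 -0.5 -0.7]
t22.30 tcp [0.6534 0.22   0.3568] goal tcp [0.4869 0.203  0.2607] inc [-1.671 -0.003  0.965] [-0.001  0.002 -0.   ] width 0.0007 F [-0.1 -0.5 -0.7]
```

View pics/s15.png

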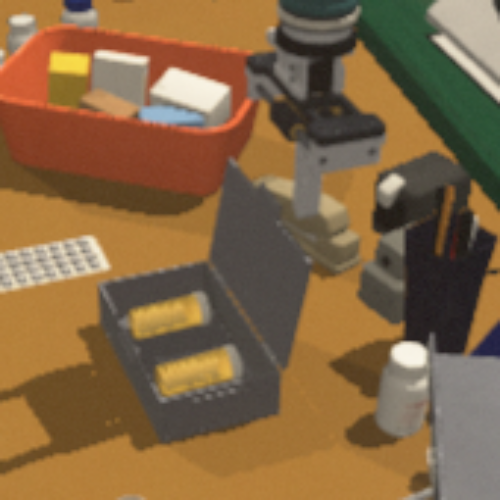

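Fingers are behind the lid. Pull toward -x slowly.

Request:
move_arm(increments=[[[0, -0.1, 0, -0.02, 0, 0, 0], [0, -0.2, 0, -0.04, 0, 0, 0], [0, -0.3, 0, -0.04, 0, 0, 0], [0, -0.4, 0, -0.04, 0, 0, 0], [0, -0.5, 0, -0.04, 0, 0, 0], [0, -0.6, 0, -0.04, 0, 0, 0], [0, -0.7, 0, -0.04, 0, 0, 0], [0, -0.8, 0, -0.04, 0, 0, 0]]])

```text
time: 23.02
tool_pos: [0.5748, 0.2118, 0.3678]
ee_rot: [-3.138, -0.011, 0.104]
wrist_force: [1.9, -0.1, -0.6]
width: 0.0002
```

```bash
python3 - <<'E'
from h import *
for w in [(.018,.151),(-.008,.131),(-.027,.104),(-.035,.083),(-.0385,.0615)]: goal(box(w[0],0,w[1]),RD,.1992)
p,d=robot.snapshot("side");a=p[:,:,::-1];cv2.imwrite('pics/s16.png',cv2.resize(a[100:270,200:370],(500,500)))
E
```

```text
t23.02 tcp [0.5748 0.2118 0.3678] goal tcp [0.5431 0.2089 0.3502] inc [-0.321 -0.004  0.172] [-0.002 -0.007 -0.   ] width 0.0002 F [ 1.9 -0.1 -0.6]
t23.02 tcp [0.5748 0.2118 0.3678] goal tcp [0.5172 0.2062 0.3302] inc [-0.583 -0.003  0.369] [-0.002 -0.007 -0.   ] width 0.0002 F [ 1.9 -0.1 -0.6]
t23.02 tcp [0.5748 0.2118 0.3678] goal tcp [0.4983 0.2042 0.3032] inc [-0.776 -0.002  0.637] [-0.002 -0.007 -0.   ] width 0.0002 F [ 1.9 -0.1 -0.6]
t23.02 tcp [0.5748 0.2118 0.3678] goal tcp [0.4904 0.2033 0.2822] inc [-0.858 -0.001  0.846] [-0.002 -0.007 -0.   ] width 0.0002 F [ 1.9 -0.1 -0.6]
t23.02 tcp [0.5748 0.2118 0.3678] goal tcp [0.4869 0.203  0.2607] inc [-0.896 -0.     1.061] [-0.002 -0.007 -0.   ] width 0.0002 F [ 1.9 -0.1 -0.6]
```

View pics/s16.png

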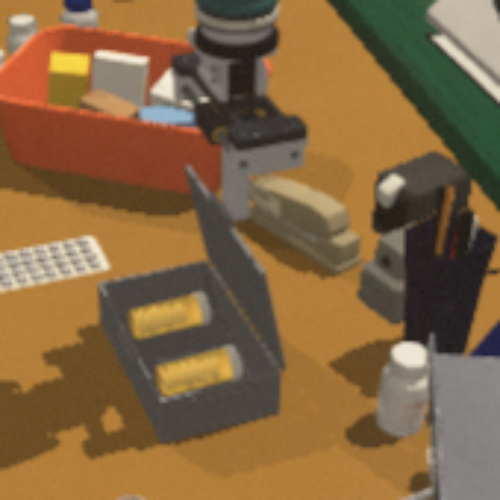

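Request:
move_arm(increments=[[[0, -0.11, 0, 0.07, 0, -0.005, 0], [0, -0.22, 0, 0.13, 0, -0.007, 0], [0, -0.32, 0, 0.18, 0, -0.007, 0], [0, -0.41, 0, 0.24, 0, -0.007, 0], [0, -0.5, 0, 0.3, 0, -0.007, 0], [0, -0.58, 0, 0.37, 0, -0.007, 0], [0, -0.58, 0, 0.37, 0, -0.007, 0]]])

```text
time: 23.65
tool_pos: [0.5168, 0.2059, 0.3283]
ee_rot: [-3.139, 0.005, 0.105]
wrist_force: [-0.8, -0.5, -0.7]
width: 0.0004
```

```bash
python3 - <<'E'
from h import *
for w in [(-.008,.131),(-.027,.104),(-.035,.083),(-.0385,.0615)]: goal(box(w[0],0,w[1]),RD,.1992)
p,d=robot.snapshot("side");a=p[:,:,::-1];cv2.imwrite('pics/s17.png',cv2.resize(a[100:270,200:370],(500,500)))
E
```

```text
t23.65 tcp [0.5168 0.2059 0.3283] goal tcp [0.5172 0.2062 0.3302] inc [ 0.005 -0.002 -0.019] [-0.002  0.003  0.   ] width 0.0004 F [-0.8 -0.5 -0.7]
t23.65 tcp [0.5168 0.2059 0.3283] goal tcp [0.4983 0.2042 0.3032] inc [-0.184 -0.001  0.252] [-0.002  0.003  0.   ] width 0.0004 F [-0.8 -0.5 -0.7]
t23.65 tcp [0.5168 0.2059 0.3283] goal tcp [0.4904 0.2033 0.2822] inc [-0.263 -0.001  0.463] [-0.002  0.003  0.   ] width 0.0004 F [-0.8 -0.5 -0.7]
t23.65 tcp [0.5168 0.2059 0.3283] goal tcp [0.4869 0.203  0.2607] inc [-0.297 -0.     0.678] [-0.002  0.003  0.   ] width 0.0004 F [-0.8 -0.5 -0.7]
```

View pics/s17.png

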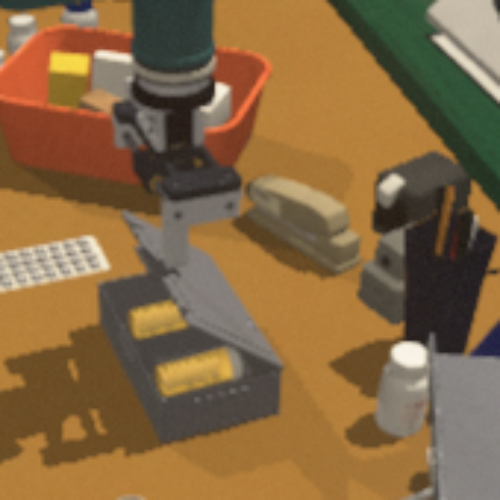

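Request:
move_arm(increments=[[[0, -0.09, 0, 0.1, 0, 0, 0], [0, -0.17, 0, 0.2, 0, 0, 0], [0, -0.22, 0, 0.3, 0, 0, 0], [0, -0.26, 0, 0.4, 0, 0, 0], [0, -0.28, 0, 0.48, 0, 0, 0], [0, -0.29, 0, 0.56, 0, 0, 0], [0, -0.29, 0, 0.63, 0, 0, 0], [0, -0.29, 0, 0.63, 0, 0, 0]]])

```text
time: 24.37
tool_pos: [0.4883, 0.2029, 0.2627]
ee_rot: [-3.14, 0.008, 0.104]
wrist_force: [-0.5, 0.2, -1.0]
width: 0.0005
```

```bash
python3 - <<'E'
from h import *
goal(box(-.0385,0,.0615),RD,.1992)
p,d=robot.snapshot("side");a=p[:,:,::-1];cv2.imwrite('pics/s18.png',cv2.resize(a[100:270,200:370],(500,500)))
E
```

```text
t24.37 tcp [0.4883 0.2029 0.2627] goal tcp [0.4869 0.203  0.2607] inc [-0.013 -0.002  0.02 ] [-0.001  0.005 -0.   ] width 0.0005 F [-0.5  0.2 -1. ]
```

View pics/s18.png

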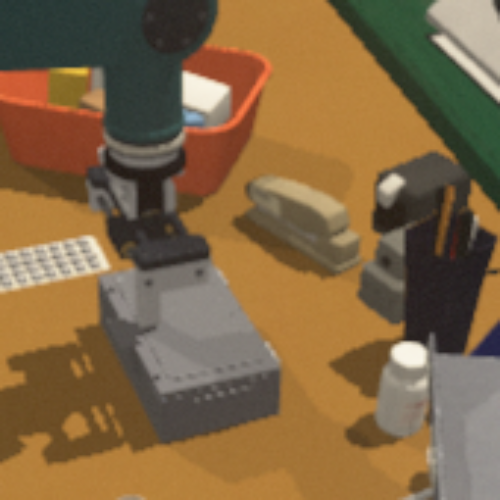

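Press gently until resistance.

Request:
move_arm(increments=[[[0, 0, 0, 0.02, 0, 0, 0], [0, 0, 0, 0.02, 0, 0, 0], [0, 0, 0, 0.02, 0, 0, 0]]])

```text
time: 24.67
tool_pos: [0.4889, 0.2031, 0.2631]
ee_rot: [-3.139, 0.004, 0.104]
wrist_force: [-0.3, -0.9, 0.4]
width: 0.0006
```

Request:
move_arm(increments=[[[0, 0, 0, 0.01, 0, 0, 0], [0, 0, 0, 0.01, 0, 0, 0], [0, 0, 0, 0.01, 0, 0, 0]]])

```text
time: 24.92
tool_pos: [0.4888, 0.2031, 0.2621]
ee_rot: [-3.139, 0.004, 0.104]
wrist_force: [0.6, -0.4, 0.1]
width: 0.0002
```

Request:
move_arm(increments=[[[0, 0, 0, 0.01, 0, 0, 0], [0, 0, 0, 0.01, 0, 0, 0], [0, 0, 0, 0.01, 0, 0, 0]]])

```text
time: 25.17
tool_pos: [0.4887, 0.2031, 0.2609]
ee_rot: [-3.139, 0.005, 0.104]
wrist_force: [-0.2, -0.2, 0.4]
width: 0.0005
```

Request:
move_arm(increments=[[[0, 0, 0, 0.01, 0, 0, 0], [0, 0, 0, 0.01, 0, 0, 0], [0, 0, 0, 0.01, 0, 0, 0]]])

```text
time: 25.42
tool_pos: [0.4887, 0.2031, 0.26]
ee_rot: [-3.139, 0.005, 0.104]
wrist_force: [-0.2, 0.3, 1.1]
width: 0.0001
```

Request:
move_arm(increments=[[[0, 0, 0, 0.01, 0, 0, 0], [0, 0, 0, 0.01, 0, 0, 0], [0, 0, 0, 0.01, 0, 0, 0]]])

```text
time: 25.67
tool_pos: [0.4886, 0.2031, 0.2599]
ee_rot: [-3.139, 0.004, 0.104]
wrist_force: [-2.1, -0.4, 5.6]
width: 0.0005
```

Request:
move_arm(increments=[[[0, 0, 0, 0.01, 0, 0, 0], [0, 0, 0, 0.01, 0, 0, 0], [0, 0, 0, 0.01, 0, 0, 0]]])

```text
time: 25.92
tool_pos: [0.4886, 0.2031, 0.2599]
ee_rot: [-3.139, 0.004, 0.104]
wrist_force: [-3.6, -0.9, 8.7]
width: 0.0004
```

Request:
move_arm(increments=[[[0, 0, 0, -0.1, 0, 0, 0], [0, 0, 0, -0.35, 0, 0, 0], [0, 0, 0, -0.6, 0, 0, 0], [0, 0, 0, -0.8, 0, 0, 0], [0, 0, 0, -1, 0, 0, 0]]])

```text
time: 26.33
tool_pos: [0.4891, 0.2029, 0.3592]
ee_rot: [-3.139, 0.004, 0.104]
wrist_force: [0.3, 0.2, -0.6]
width: 0.0005
```

Request:
move_arm(increments=[[[0, 0, 0, -0.25, 0, 0, 0], [0, 0, 0, -0.5, 0, 0, 0], [0, -0.3, 0, -0.6, 0, 0, 0], [0, -0.6, 0, -0.6, 0, 0, 0], [0, -0.6, 0, -0.6, 0, 0, 0], [0, -0.6, 0, -0.6, 0, 0, 0]]])

```text
time: 26.83
tool_pos: [0.4289, 0.1965, 0.4187]
ee_rot: [-3.139, 0.003, 0.105]
wrist_force: [0.4, -0.2, 0.2]
width: 0.0004
```

```bash
python3 - <<'E'
from h import *
print(robot.get_obs()["tool_pos"])
for n in ["wrist","side"]:
    p,d=robot.snapshot(n); cv2.imwrite(f"pics/{n}20.png",p[:,:,::-1])
    P=cloud(n,d);L=(P-BO)@RB;x,y,z=L[...,0],L[...,1],L[...,2]
    m=(abs(x)<.055)&(abs(y)<.095)&(d>.05)&(z>.03)&(z<.12); c=np.linalg.lstsq(np.c_[x[m],y[m],np.ones(m.sum())],z[m],rcond=None)[0]; print(n,"lid plane",c,np.percentile(z[m],[2,50,98]),m.sum())
    if n=="side":
        Lr=(P-O-np.array([0,0,.085]));a,yy,nn=Lr@A,Lr@Y,Lr@N
        hsv=cv2.cvtColor(p,cv2.COLOR_RGB2HSV);X,Y_,Z=P[...,0],P[...,1],P[...,2]
        am=(hsv[...,0]>14)&(hsv[...,0]<28)&(hsv[...,1]>110)&(hsv[...,2]>120)&(Z>.045)&(Z<.2)&(Y_<0)&(X>.3)&(X<.75)
        k,l,st,_=cv2.connectedComponentsWithStats(am.astype(np.uint8))
        for i in range(1,k):
            if st[i,4]>60: print("amber",P[l==i].mean(0).round(4),st[i])
a=cv2.imread('pics/side20.png');b=cv2.imread('pics/wrist20.png')
cv2.imwrite('pics/m20.png',np.hstack([cv2.resize(a[130:390,180:440],(400,400)),cv2.copyMakeBorder(cv2.resize(b,(400,300)),0,100,0,0,0)]))
E
```

```text
[0.42892533 0.19647185 0.4187112 ]
wrist lid plane [-1.29940240e-04 -3.92675186e-05  6.17507683e-02] [0.05960375 0.0618165  0.06352335] 27010
side lid plane [0.00091848 0.00129747 0.06127285] [0.05763418 0.06128495 0.06447764] 1413
amber [ 0.5717 -0.2903  0.0935] [320 318  42  27 653]
```

View pics/m20.png

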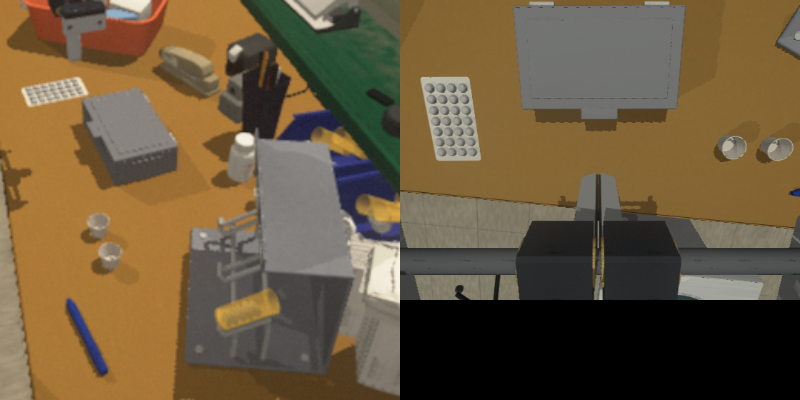

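Lid is level (slope under 0.001 rad), the open vial hasn't moved, and the gripper is clear of everything. Handing in.

```bash
python3 - <<'E'
from bench import robot
print(robot.close_job())
E
```

```text
the job is handed in; nothing more can be done
None
```

I laid both capped vials (from the left and middle lanes) side by side on the floor of the grey box, let go of them, and closed the lid. The job was handed in at about 27 s of robot time.

- **Vials:** before I closed the lid, two views showed both lying flat, their tops about 40–43 mm above the table and below the 54 mm rim. I lowered each until it touched the floor (about 6–9 N at the wrist), then opened the jaws. After the lid shut they could not be seen.
- **Lid:** I pressed it down until it stopped (8.7 N at the wrist). It then measured level to within about 0.001 rad and 61–62 mm high, which fits a shut lid.
- **Open vial:** it is still in its lane. Its measured position moved by less than 1 mm.
- **Other things:** the cups, bottle, marker and card look untouched in the last pictures. I did not measure them or check the nested cups specifically. The gripper ended clear of everything.
- **Disagreements:** the grip width read 33 mm on vials stated as 35 mm. Estimates of the box's position across its width differed by up to 7 mm between views, so I used a value in that range, and the fingers cleared the walls.

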